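Unbar a plaster press mould and take off its upper half

ROBOT

A 7-joint arm with a two-finger parallel gripper is mounted at the origin on the work surface. World frame = base frame: x ahead of the robot, y to its left, z up, the work surface at z = 0. Lengths are in m, angles in rad, forces in N, time in s.
With the tool pointing down it reaches from about 0.35 to 0.9 m from the base axis. Payload 8.1 kg.
Tool frame: the origin (TCP) lies at the very end of the fingers, on their centre line; the grasp point (between the pads) lies 19 mm behind it; z points along the fingers, y is the direction in which the jaws open and shut (so a half turn about z gives the same grasp; the last joint's range is limited). The gripper opens to 92 mm and grips with 3 to 60 N. Pads are 19 mm wide; open, the fingers measure 130 mm over their backs; the gripper's body (75 mm by 190 mm) begins 47 mm behind the grasp point.
Start: joints at [-1.294, 0.434, 0.025, 1.573, -0.012, 1.134, -0.075], TCP at [0.232, 0.58, 0.227] pointing down, gripper open.
Joint ranges: [-2.62, 2.62], [-0.44, 2.09], [-1.27, 1.32], [0.08, 2.57], [-1.32, 4.46], [0.12, 2], [-2.74, 2.74]. Speed limits (rad/s): [2.22, 2.22, 3.01, 3.01, 3.14, 3.14, 3.14].

INTERFACE

Orientations are given as a rotation vector (axis times angle).
In Python, from rig import manip gives the robot as it stands.
- The arm moves only by the tool step_arm, never from a script. Its arguments are lists of equal length, an entry for each row: "offset": the shift along the tool's x, y, z in m, a list of three; "dr": the turn, a rotation vector about the tool's x, y, z in rad, a list of three; "gripper": the opening, from 0 (shut) to 1 (fully open). A call has 1 to 10 rows; each row shifts and turns the commanded pose from where the row before left it, along the tool's axes as they then stand; what a row does not reach is not made up. A row lasts 1/10 s, in which the tool goes at most 50 mm and 8.59 degrees, less where a joint would pass 70% of its speed; a pose out of reach is approached as far as the arm can. A call is refused whole if a number of a shift passes 0.05 or a number of a turn 0.15, either way. A call with a gripper value outside its range is refused whole. The fingers move at their own pace and stop on an object; the grip force is fixed at half the most. Time passes only in rows, so rows that do not move let the fingers close. It gives the time, the measured TCP pose, the force and the opening at its end, in the units of the state.
- manip.get_state(): the state, without advancing time (a new reading comes with each control period).
- manip.grab_frame(name): name is "scene" or "top"; returns the picture (384x512x3 uint8, red, green, blue); there is no depth.
- manip.calibration(name): a dict with "intrinsics" (3x3 intrinsics, pixels), "R" (3x3) and "t" (3): a world point X has camera coordinates R X + t. Camera axes: x right, y down, z forward; pixel columns grow to the right and rows downward; lengths in m; the calibration is good to about 2 mm. A picture is of the moment at which its call begins. calibration takes no time and is no camera call.
- manip.job_done(): hands the job in, once; it reports no verdict.
The state is a dict: "time": time; "q": joint angles; "joint_vel": joint speeds; "joint_efforts": joint torques, N m; "tool_pos": TCP position; "tcp_rot": TCP orientation; "ft_force": force on the tool from outside, world axes, zero at the start; "ft_torque": the same for the moment, N m; "opening": opening from 0.0 (shut) to 1.0 (fully open).
Only numpy, scipy, OpenCV 4.12 (cv2) and the standard library are available. Lean on these libraries where they do the work, as an engineer would, in place of code of your own. Each camera call takes 0.05 s, during which the arm holds its last target.

TASK

Open the plaster press mould: lift the locking bar straight up, level, out of both blue U brackets at once and lay it in the two green cradles of the bar rest. Then lift off the upper plaster half, keeping it upright, and set it the same way up in the middle of the round drying bat. Put both down gently rather than dropping them, and leave the other things on the bench where they are.

Things in the scene. Friction and masses are not known exactly. Their poses are not given: they have to be found in the camera images.
- press: Fixed mould on a board 330 x 150 x 15 mm. Origin: centre of the board's underside, on the bench; x from bracket to bracket, z up. Blue U brackets at x = +-140 mm, 24 mm long in x, 46 mm wide in y: floor 112 mm and cheek tops 140 mm above the bench, gap 34 mm, open on top. Lower half between: top at 45 mm; four stops round it, tops at 60 mm, 3 mm clear of the upper half.
- bar_handle (a point): Loose wooden locking bar 320 x 26 wide x 28 high mm, 0.3 kg, with a red handle block on its middle: 60 mm along the bar, 26 wide, 30 high. The point is the block's centre, 43 mm above the bar's underside, 15 below the block's top; x along the bar, z up. It starts lying in both U brackets, 4 mm clear of each cheek, 2 mm above the upper half's rib.
- upper_rib (a point): Loose upper half of the mould, white plaster, about 0.55 kg: slab 150 (x) x 110 (y) x 25 mm with an upright grip rib on top, 36 mm thick in x, 100 long in y, 40 high. The point is inside the rib, 50 mm above the slab's underside, 15 below the rib's top. It starts on the lower half, underside 45 mm above the bench, x along the press's x; to be set on the bat at any yaw.
- rest: Fixed bar rest: dark foot 250 x 70 mm with two green cradles. Origin: centre of the foot's underside, on the bench; x along the rest, the direction of the bar when laid in it (either way round). Cradles at x = +-100 mm, 24 mm long in x: floor 30 mm above the bench, cheeks 8 mm thick, tops at 54 mm, gap 44 mm, open on top and along x.
- bat_top (a point): Fixed round drying bat, sand-coloured disc 240 mm across, 16 mm thick, lying on the bench. The point is the centre of its upper face.
- glaze_jar_mid (a point): Bystander: blue jar, 66 mm across, 85 mm high; point at mid-height.
- mug_mid (a point): Bystander: white mug, 76 mm across, 85 mm high; point at mid-height.
- bowl_mid (a point): Bystander: terracotta bowl, 120 mm across, 50 mm high; point at mid-height.
- slip_bottle_mid (a point): Bystander: amber bottle, 48 mm across, 100 mm high; point at mid-height.
- test_cup_mid (a point): Bystander: small terracotta cup, 50 mm across, 45 mm high; point at mid-height.
- test_tile_mid (a point): Bystander: blue glazed disc, 48 mm across, 30 mm high; point at mid-height.
- spatula_grip (a point): Bystander: wooden spatula 170 mm long, lying on the bench; point on its handle.

How it is judged:
By the outcome, as a careful person would: the job done as asked, in the order asked, and still so for the second after the job is handed in, with the robot touching nothing.
It also fails if it takes over 67 s, if anything falls off the work surface, if the arm or the gripper's body presses on something with over 40 N, if the wrist force passes 120 N, or if a joint passes its speed limit or range.

## Working session

There is one attempt and no reset: what is moved stays moved. The work goes in short steps, Python scripts to look and compute and a tool call to move; the robot and the scene stay as the last step left them, time stands still between calls to the robot, and variables do not carry over. Pictures are saved under pics/ and viewed, and the job is handed in when it is done.

Besides the shell and the picture viewer there is one more tool, called after "Call:" as a command line: name --argument value ..., lists and objects as JSON in quotes. step_arm: Moves the arm, as the interface text tells. Its arguments: {"type":"object","properties":{"offset":{"type":"array","items":{"type":"array","items":{"type":"number"}}},"dr":{"type":"array","items":{"type":"array","items":{"type":"number"}}},"gripper":{"type":"array","items":{"type":"number"}}},"required":["offset","dr","gripper"]}

```bash
ls; mkdir -p pics
python3 - <<'E'
from rig import manip
import cv2
print(manip.get_state())
for n in("scene","top"):
    im=manip.grab_frame(n); cv2.imwrite(f"pics/{n}0.png",im[:,:,::-1])
    c=manip.calibration(n); print(n,c)
E
```

```text
pics
{'time': 0.0, 'q': array([-1.293591  ,  0.43523355,  0.02498646,  1.57406226, -0.01160991,
        1.13401578, -0.07511138]), 'joint_vel': array([ 4.04443029e-04, -1.71388954e-03,  7.53814723e-04,  9.58485451e-04,
        6.50233631e-04,  9.29874364e-05,  4.01533653e-04]), 'joint_efforts': array([ 1.14906680e-05, -6.67846799e+01,  9.84985940e-01, -3.14461613e+01,
       -6.05136459e-02,  4.29449393e-02,  1.71904444e-04]), 'tool_pos': array([0.23158331, 0.57997307, 0.22595204]), 'tcp_rot': array([-5.93137317e-01, -3.08492941e+00,  2.45929377e-03]), 'ft_force': array([-0.34206274,  0.62058865, -0.24295835]), 'ft_torque': array([-0.04318808, -0.04420789, -0.00243303]), 'opening': 1.0027966877424612}
scene {'intrinsics': array([[408.18588888,   0.        , 248.89862904],
       [  0.        , 408.18588888, 189.09854815],
       [  0.        ,   0.        ,   1.        ]]), 'R': array([[-0.53257813,  0.84628552,  0.01270275],
       [ 0.72186882,  0.46201454, -0.51521644],
       [-0.44188907, -0.26522329, -0.85696596]]), 't': array([ 0.31721255, -0.34918463,  1.31702034])}
top {'intrinsics': array([[461.96114719,   0.        , 256.60310348],
       [  0.        , 461.96114719, 196.23900223],
       [  0.        ,   0.        ,   1.        ]]), 'R': array([[ 0.00223755, -0.99977508, -0.02108981],
       [-0.99850983, -0.00108377, -0.05456135],
       [ 0.05452623,  0.02118047, -0.99828767]]), 't': array([0.01357954, 0.5504161 , 1.4895202 ])}
```

Run:
```python
import cv2
for n in("scene","top"):
    im=cv2.imread(f"pics/{n}0.png"); cv2.imwrite(f"pics/{n}0b.png",cv2.resize(im,(800,600),interpolation=cv2.INTER_CUBIC))
```

```text
(no output)
```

View pics/scene0b.png

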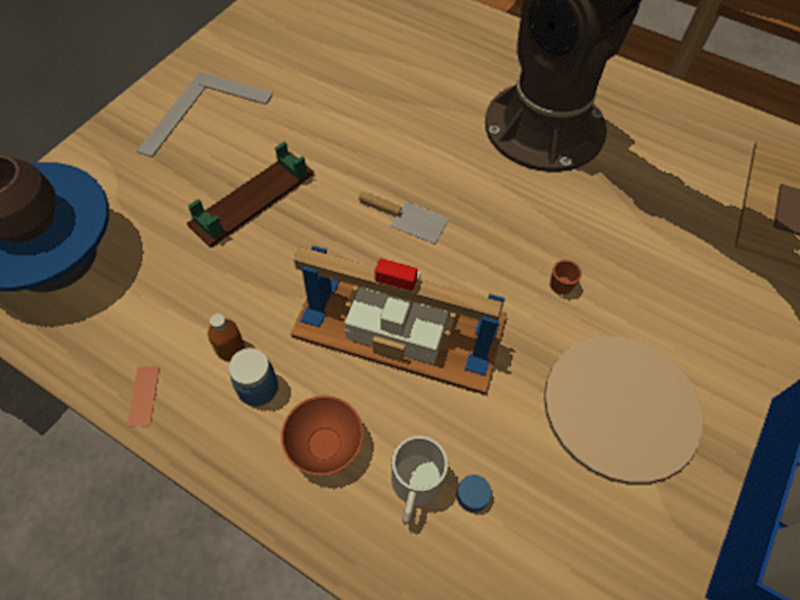

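View pics/top0b.png

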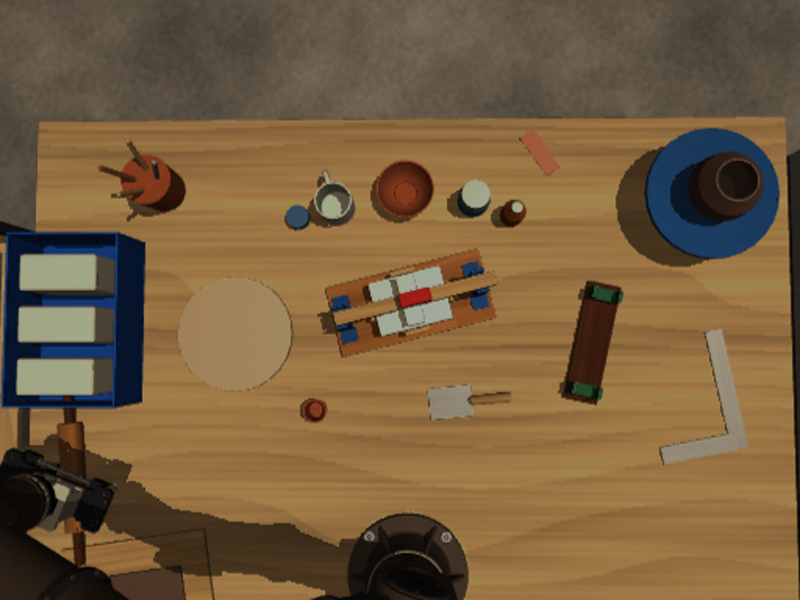

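The pictures show the press mid-table at about (410,300) in the upscaled top view, the rest at (592,342), the bat at (235,333) and the spatula and cup nearby. I'll zoom in to measure these.

Run:
```python
import cv2
im=cv2.imread("pics/top0.png")
a=im[155:232,203:323]; cv2.imwrite("pics/z_press.png",cv2.resize(a,None,fx=6.6,fy=6.6,interpolation=cv2.INTER_CUBIC))
a=im[175:262,350:405]; cv2.imwrite("pics/z_rest.png",cv2.resize(a,None,fx=6.6,fy=6.6,interpolation=cv2.INTER_CUBIC))
im=cv2.imread("pics/scene0.png")
a=im[150:255,180:330]; cv2.imwrite("pics/z_press_s.png",cv2.resize(a,None,fx=5.3,fy=5.3,interpolation=cv2.INTER_CUBIC))
```

```text
(no output)
```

View pics/z_press.png

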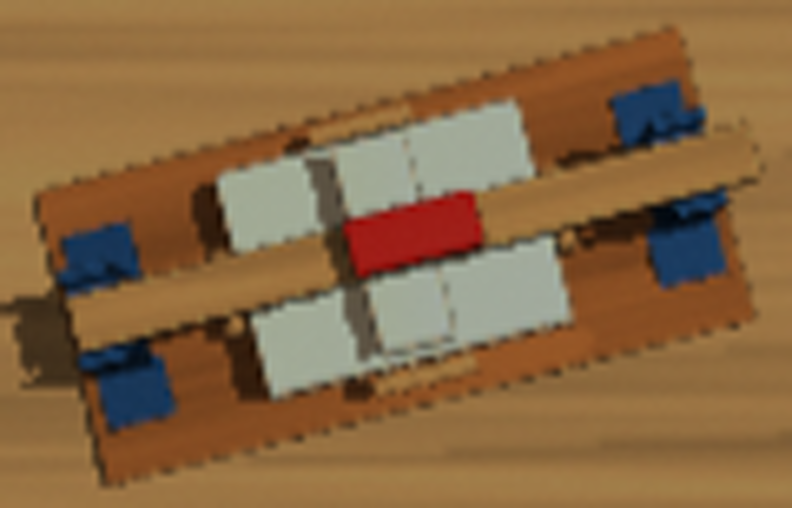

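View pics/z_rest.png

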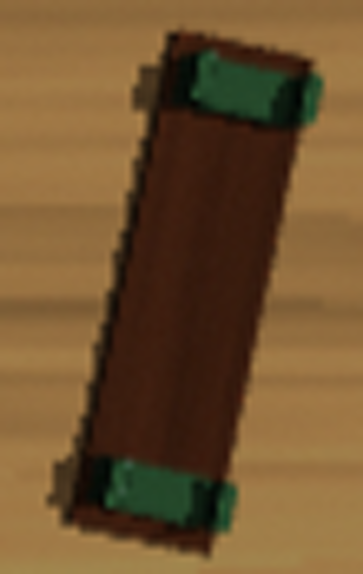

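View pics/z_press_s.png

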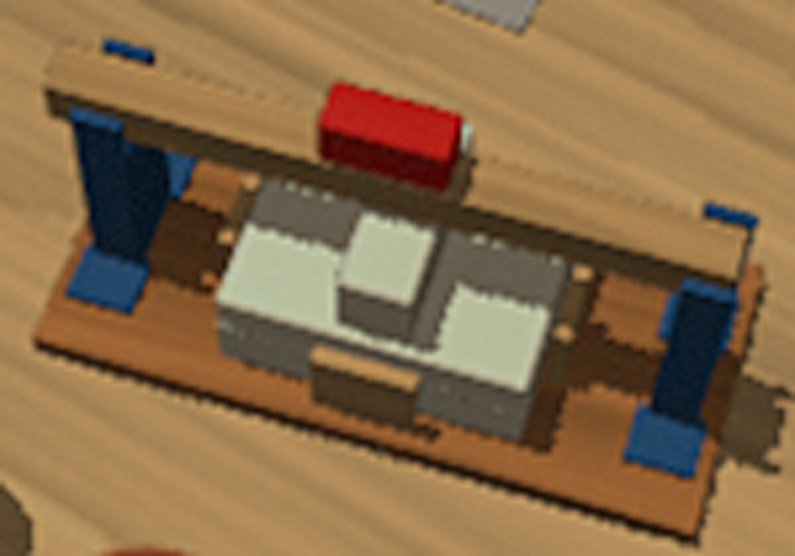

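```bash
python3 - <<'E'
import cv2
im=cv2.imread("pics/scene0.png")
a=im[85:160,115:205]; cv2.imwrite("pics/z_rest_s.png",cv2.resize(a,None,fx=8,fy=8,interpolation=cv2.INTER_CUBIC))
E
cat > h.py <<'E'
import numpy as np, cv2
from rig import manip
from scipy.optimize import least_squares
C={n:manip.calibration(n) for n in("scene","top")}
def proj(n,X):
    c=C[n]; p=(np.asarray(X)@c['R'].T+c['t'])@c['intrinsics'].T
    return p[:,:2]/p[:,2:]
def back(n,uv,z):
    c=C[n]; o=-c['R'].T@c['t']
    d=np.c_[np.asarray(uv,float),np.ones(len(uv))]@np.linalg.inv(c['intrinsics']).T@c['R']
    return o+d*((z-o[2])/d[:,2])[:,None]
def unc(uv,s,off): return (np.asarray(uv,float)+.5)/s-.5+np.array(off)
def place(p,L):
    x,y,a=p[:3];L=np.asarray(L,float);c,s=np.cos(a),np.sin(a)
    return np.c_[x+c*L[:,0]-s*L[:,1],y+s*L[:,0]+c*L[:,1],L[:,2]]
def fit(obs,p0):
    # obs: list of (cam, Nx2 px, Nx3 local)
    f=lambda p:np.concatenate([(proj(n,place(p,L))-u).ravel() for n,u,L in obs])
    r=least_squares(f,p0,loss='soft_l1'); return r.x, f(r.x)
E
python3 - <<'E'
from h import *
T=lambda uv:unc(uv,6.6,(203,155)); S=lambda uv:unc(uv,5.3,(180,150))
# x axis toward image right (world -y): yaw ~ -pi/2; local +y then = up in image(+x world)
b=[(38,192),(678,28),(757,318),(105,485)]
L=[(-.165,.075,.015),(.165,.075,.015),(.165,-.075,.015),(-.165,-.075,.015)]
slab=[(217,172),(515,98),(572,320),(272,398)]
Ls=[(-.075,.055,.07),(.075,.055,.07),(.075,-.055,.07),(-.075,-.055,.07)]
print(back("top",T(b),.015))
for o in ([("top",T(b),L)],[("top",T(slab),Ls)]):
    p,r=fit(o,[.5,0,-1.35]); print(p,r.round(1))
# scene: image left-front etc
for nm,L_,z in(("boardtop",L,.015),("slab",Ls,.07)):
    print(nm,(proj("scene",place(p,L_))-[180,150])*5.3)
bar=[(70,297),(85,350),(745,125),(765,180)]
Lb=[(-.16,.013,-.015-.0),(-.16,-.013,0),(.16,.013,0),(.16,-.013,0)]
Lb=[(a,c,.14) for a,c,_ in Lb]
red=[(345,222),(475,190),(483,242),(357,275)]
Lr=[(-.03,.013,.17),(.03,.013,.17),(.03,-.013,.17),(-.03,-.013,.17)]
print("bar",fit([("top",T(bar),Lb)],[.5,0,-1.35]))
print("red",fit([("top",T(red),Lr)],[.5,0,-1.35]))
pb,_=fit([("top",T(bar),Lb),("top",T(red),Lr)],[.5,0,-1.35]);print("both",pb)
print("red in scene",(proj("scene",place(pb,Lr))-[180,150])*5.3)
print("bar in scene",(proj("scene",place(pb,Lb))-[180,150])*5.3)
# bat
for n in("top","scene"):
    im=cv2.imread(f"pics/{n}0.png"); hsv=cv2.cvtColor(im,cv2.COLOR_BGR2HSV)
    u=proj(n,[[.45,.2,.016]])
    seed=(150,213) if n=="top" else (400,260)
    m=np.zeros((386,514),np.uint8)
    cv2.floodFill(cv2.GaussianBlur(im,(3,3),0),m,seed,0,(6,)*3,(6,)*3,cv2.FLOODFILL_FIXED_RANGE|cv2.FLOODFILL_MASK_ONLY|(255<<8))
    m=m[1:-1,1:-1]; c=max(cv2.findContours(m,0,cv2.CHAIN_APPROX_NONE)[0],key=cv2.contourArea)
    e=cv2.fitEllipse(cv2.convexHull(c)); P=back(n,c[:,0,:],.016); h=cv2.minEnclosingCircle(P[:,:2].astype(np.float32))
    print(n,e,h, im[seed[1],seed[0]])
E
```

```text
[[ 0.59139904  0.17244988  0.015     ]
 [ 0.67292601 -0.1442561   0.015     ]
 [ 0.52942484 -0.18252967  0.015     ]
 [ 0.44666197  0.13821553  0.015     ]]
[ 0.56011035 -0.00396462 -1.31946796] [-0.6 -0.1  0.3 -0.3 -0.   0.3  0.3  0.1]
[ 0.56085609 -0.00437648 -1.32201583] [-0.6  0.3  0.5 -0.2  0.5  0.  -0.4 -0.1]
boardtop [[688.55785061 536.2737045 ]
 [ 23.4276231  336.364027  ]
 [135.30485104  91.92790639]
 [759.52884662 266.82952672]]
slab [[521.21719799 391.01211601]
 [207.24131046 298.76832983]
 [285.27120938 109.4364158 ]
 [584.32873184 192.69842466]]
bar (array([ 0.56033835, -0.01514486, -1.32236386]), array([-0.46741025, -0.05399652, -0.66798403,  0.34314219,  1.08518715,
       -0.18317514,  0.24419492, -0.10381598]))
red (array([ 0.56091806, -0.01470912, -1.3296185 ]), array([-0.3865416 , -0.31972949, -0.14941439, -0.34681977,  0.76496869,
        0.39429586, -0.10120947,  0.27242851]))
both [ 0.56062386 -0.01489609 -1.32266144]
red in scene [[442.37108551 159.39057575]
 [308.23854281 121.90640205]
 [327.50324281  74.32904782]
 [459.96900038 110.83950891]]
bar in scene [[730.74150224 278.3851383 ]
 [744.26576499 228.53442978]
 [ 34.42640432  81.9142382 ]
 [ 56.38149883  37.03680285]]
top ((149.63214111328125, 213.04083251953125), (69.7574691772461, 71.8938980102539), 15.175507545471191) ((0.49565446376800537, 0.3642939031124115), 0.11727210134267807) [ 92 132 161]
scene ((399.1179504394531, 260.6248779296875), (85.1849594116211, 104.38104248046875), 125.19223022460938) ((0.49310773611068726, 0.3634656071662903), 0.11831914633512497) [103 140 169]
```

View pics/z_rest_s.png

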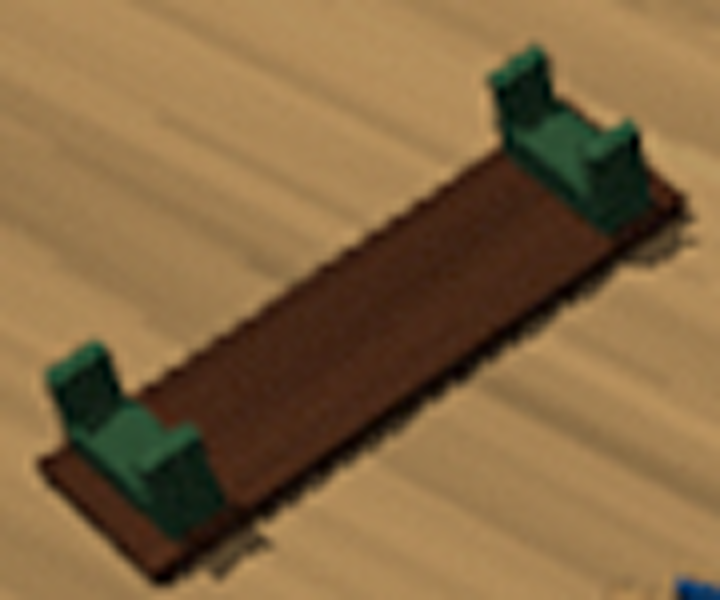

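Run:
```python
from h import *
T=lambda uv:unc(uv,6.6,(203,155)); S=lambda uv:unc(uv,5.3,(180,150))
slab=T([(217,172),(515,98),(572,320),(272,398)])
Ls=[(-.075,.055,.07),(.075,.055,.07),(.075,-.055,.07),(-.075,-.055,.07)]
b=T([(38,192),(678,28),(757,318),(105,485)])
L=[(-.165,.075,.015),(.165,.075,.015),(.165,-.075,.015),(-.165,-.075,.015)]
ss=S([(527,387),(218,303)]); bs=S([(692,526),(36,338),(762,270)])
o_t=[("top",slab,Ls),("top",b,L)]; o_s=[("scene",ss,Ls[:2]),("scene",bs,[L[0],L[1],L[3]])]
for o in(o_t,o_s,o_t+o_s):
    p,r=fit(o,[.56,0,-1.32]); print("press",p.round(4),r.round(1))
red=T([(345,222),(475,190),(483,242),(357,275)])
Lr=[(-.03,.013,.17),(.03,.013,.17),(.03,-.013,.17),(-.03,-.013,.17)]
bar=T([(70,297),(85,350),(745,125),(765,180)])
Lb=[(-.16,.013,.14),(-.16,-.013,.14),(.16,.013,.14),(.16,-.013,.14)]
rs=S([(450,160),(320,128),(340,84),(463,117)]); brs=S([(740,280),(755,230),(45,93),(60,43)])
o_t=[("top",red,Lr),("top",bar,Lb)];o_s=[("scene",rs,Lr),("scene",brs,Lb)]
for o in(o_t,o_s,o_t+o_s):
    p,r=fit(o,[.56,0,-1.32]); print("bar",p.round(4),r.round(1))
R=lambda uv:unc(uv,6.6,(350,175)); Q=lambda uv:unc(uv,8,(115,85))
# rest x axis along image up (world +x), yaw~-.2 ; local y=left in image
for zf in (.008,.012,.016):
    Lf=[(.125,.035,zf),(.125,-.035,zf),(-.125,-.035,zf),(-.125,.035,zf)]
    o_t=[("top",R([(170,30),(313,65),(212,555),(65,522)]),Lf)]
    o_s=[("scene",Q([(40,462),(160,580),(685,207)]),[Lf[1],Lf[0],Lf[3]])]
    # cradle cheek tops: y +-.022..030, x +-.1 -+.012
    t=.054
    Lc=[(.112,-.03,t),(.088,-.03,t),(-.088,-.03,t),(-.112,-.03,t),(.112,.03,t),(-.112,.03,t)]
    o_c=[("scene",Q([(50,372),(95,342),(492,75),(535,48),(145,462),(635,125)]),[Lc[0],Lc[1],Lc[2],Lc[3],Lc[4],Lc[5]])]
    for o in(o_t,o_s,o_c):
        p,r=fit(o,[.5,-.25,-.2]); print("rest",zf,p.round(4),r.round(1))
```

```text
press [ 0.5605 -0.0042 -1.3199] [-0.7  0.4  0.4 -0.1  0.5  0.1 -0.5  0.1 -0.6 -0.2  0.3 -0.4  0.   0.2
  0.4 -0.1]
press [ 0.5584 -0.0037 -1.3143] [ 0.3  0.3 -0.7 -0.8  0.8  1.3 -1.2 -0.   0.5 -1.2]
press [ 0.5597 -0.0038 -1.3176] [-0.8  0.7  0.2  0.   0.4  0.3 -0.5  0.4 -0.7  0.1  0.2 -0.2 -0.1  0.3
  0.3  0.3 -0.1  0.8 -1.1 -0.5  0.4  1.9 -1.5  0.1  0.3 -0.7]
bar [ 0.5606 -0.0149 -1.3227] [-0.3 -0.1 -0.1 -0.3  0.8  0.4  0.   0.4 -0.6 -0.2 -0.8  0.2  1.  -0.3
  0.2 -0.2]
bar [ 0.5605 -0.0116 -1.3101] [ 0.4  0.8 -0.5  0.  -0.8 -0.7  1.1 -0.3  0.3  0.  -0.2  0.  -0.7 -0.4
  0.5  0.5]
bar [ 0.5605 -0.0129 -1.3164] [-1.  -0.  -0.9 -0.3  0.2  0.4 -0.6  0.5 -1.2  0.2 -1.3  0.6  0.2 -0.5
 -0.6 -0.5 -0.2  0.6 -1.  -0.3 -1.2 -1.   0.6 -0.5 -0.4  0.1 -0.7  0.1
 -1.  -1.   0.3 -0.1]
rest 0.008 [ 0.4779 -0.3809 -0.2185] [ 0.4 -0.1 -0.1 -0.8 -0.6  0.3  0.3  0.5]
rest 0.008 [ 0.4749 -0.3805 -0.2221] [-0.3  0.5 -0.4 -0.   0.9 -0.7]
rest 0.008 [ 0.4756 -0.3809 -0.2198] [-1.1  0.1  0.3 -0.8 -0.7 -0.   0.2 -0.8  0.2  1.2  1.   0.3]
rest 0.012 [ 0.4779 -0.3799 -0.2182] [ 0.4 -0.2 -0.1 -0.9 -0.6  0.4  0.3  0.6]
rest 0.012 [ 0.4767 -0.3778 -0.2219] [-0.4  0.5 -0.4  0.1  1.2 -0.9]
rest 0.012 [ 0.4756 -0.3809 -0.2198] [-1.1  0.1  0.3 -0.8 -0.7 -0.   0.2 -0.8  0.2  1.2  1.   0.3]
rest 0.016 [ 0.4779 -0.3789 -0.2179] [ 0.3 -0.3 -0.1 -1.  -0.6  0.5  0.3  0.7]
rest 0.016 [ 0.4786 -0.375  -0.2221] [-0.4  0.5 -0.4  0.1  1.5 -1. ]
rest 0.016 [ 0.4756 -0.3809 -0.2198] [-1.1  0.1  0.3 -0.8 -0.7 -0.   0.2 -0.8  0.2  1.2  1.   0.3]
```

```bash
cat > plan.py <<'E'
import numpy as np, json, sys
from scipy.spatial.transform import Rotation as Ro
from rig import manip
# down pose with jaw(y) world angle a
def down(a):
    y=np.array([np.cos(a),np.sin(a),0]); z=np.array([0,0,-1.]); x=np.cross(y,z)
    return Ro.from_matrix(np.c_[x,y,z])
def plan(goal,a,N,p=None,R=None,g=1.0,smooth=True):
    """rows from pose (default measured) to goal in N rows, rounded; returns the end pose"""
    if p is None:
        s=manip.get_state(); p=s['tool_pos']; R=Ro.from_rotvec(s['tcp_rot'])
    p=np.array(p,float); p0,R0=p.copy(),R; G=down(a); rv=(R0.inv()*G).as_rotvec(); goal=np.array(goal,float)
    offs,drs=[],[]
    for k in range(1,N+1):
        s=.5-.5*np.cos(np.pi*k/N) if smooth else k/N
        s=.5*s+.5*k/N if smooth else s
        pt=p0+s*(goal-p0); Rt=R0*Ro.from_rotvec(rv*s)
        o=np.round(R.inv().apply(pt-p),3); d=np.round((R.inv()*Rt).as_rotvec(),3)
        p=p+R.apply(o); R=R*Ro.from_rotvec(d); offs.append((o+0.).tolist()); drs.append((d+0.).tolist())
    for i in range(0,N,10):
        print(json.dumps(dict(offset=offs[i:i+10],dr=drs[i:i+10],gripper=[g]*len(offs[i:i+10]))))
    print("max",np.linalg.norm(offs,axis=1).max(),np.linalg.norm(drs,axis=1).max(),"end",p.round(4),Ro.as_rotvec(R).round(3))
    return p,R
E
python3 - <<'E'
from plan import *
plan((.5605,-.0135,.226),.253,20)
E
```

```text
{"offset": [[-0.015, -0.012, 0.0], [-0.018, -0.014, 0.0], [-0.022, -0.016, 0.0], [-0.026, -0.017, 0.0], [-0.029, -0.018, 0.0], [-0.033, -0.018, 0.0], [-0.035, -0.017, 0.0], [-0.039, -0.016, 0.0], [-0.04, -0.014, 0.0], [-0.042, -0.012, 0.0]], "dr": [[0.0, 0.0, 0.026], [0.0, 0.0, 0.032], [0.0, 0.0, 0.038], [0.0, 0.0, 0.043], [0.0, 0.0, 0.047], [0.0, 0.0, 0.051], [0.0, 0.0, 0.055], [0.0, 0.0, 0.058], [0.0, 0.0, 0.059], [-0.001, 0.001, 0.06]], "gripper": [1.0, 1.0, 1.0, 1.0, 1.0, 1.0, 1.0, 1.0, 1.0, 1.0]}
{"offset": [[-0.043, -0.009, 0.0], [-0.042, -0.007, 0.0], [-0.041, -0.004, 0.0], [-0.04, -0.001, 0.0], [-0.037, 0.0, 0.0], [-0.034, 0.002, 0.0], [-0.031, 0.004, 0.0], [-0.027, 0.004, 0.0], [-0.023, 0.005, 0.0], [-0.018, 0.004, 0.0]], "dr": [[0.0, 0.0, 0.06], [0.0, 0.0, 0.059], [0.0, 0.0, 0.058], [0.0, 0.0, 0.055], [0.0, 0.0, 0.051], [0.0, 0.0, 0.047], [0.0, 0.0, 0.043], [0.0, 0.0, 0.038], [0.0, 0.0, 0.032], [0.0, 0.0, 0.026]], "gripper": [1.0, 1.0, 1.0, 1.0, 1.0, 1.0, 1.0, 1.0, 1.0, 1.0]}
max 0.04393176527297759 0.06001666435249463 end [ 0.5604 -0.0134  0.2263] [-1.923 -2.484  0.   ]
```

Call:
step_arm --offset '[[-0.015, -0.012, 0.0], [-0.018, -0.014, 0.0], [-0.022, -0.016, 0.0], [-0.026, -0.017, 0.0], [-0.029, -0.018, 0.0], [-0.033, -0.018, 0.0], [-0.035, -0.017, 0.0], [-0.039, -0.016, 0.0], [-0.04, -0.014, 0.0], [-0.042, -0.012, 0.0]]' --dr '[[0.0, 0.0, 0.026], [0.0, 0.0, 0.032], [0.0, 0.0, 0.038], [0.0, 0.0, 0.043], [0.0, 0.0, 0.047], [0.0, 0.0, 0.051], [0.0, 0.0, 0.055], [0.0, 0.0, 0.058], [0.0, 0.0, 0.059], [0.0, 0.0, 0.06]]' --gripper '[1, 1, 1, 1, 1, 1, 1, 1, 1, 1]'

```text
time: 1.1
tool_pos: [0.3963, 0.2822, 0.2266]
tcp_rot: [-1.297, -2.861, 0.0]
ft_force: [0.3, 0.4, -0.4]
opening: 1.003
```

Call:
step_arm --offset '[[-0.043, -0.009, 0.0], [-0.042, -0.007, 0.0], [-0.041, -0.004, 0.0], [-0.04, -0.001, 0.0], [-0.037, 0.0, 0.0], [-0.034, 0.002, 0.0], [-0.031, 0.004, 0.0], [-0.027, 0.004, 0.0], [-0.023, 0.005, 0.0], [-0.018, 0.004, 0.0]]' --dr '[[0.0, 0.0, 0.06], [0.0, 0.0, 0.059], [0.0, 0.0, 0.058], [0.0, 0.0, 0.055], [0.0, 0.0, 0.051], [0.0, 0.0, 0.047], [0.0, 0.0, 0.043], [0.0, 0.0, 0.038], [0.0, 0.0, 0.032], [0.0, 0.0, 0.026]]' --gripper '[1, 1, 1, 1, 1, 1, 1, 1, 1, 1]'

```text
time: 2.1
tool_pos: [0.5609, -0.0145, 0.2265]
tcp_rot: [-1.926, -2.482, 0.001]
ft_force: [0.1, -0.4, -0.8]
opening: 0.998
```

Run:
```python
from h import *
s=manip.get_state(); print({k:np.round(v,3).tolist() for k,v in s.items()})
for n in("scene","top"):
    im=manip.grab_frame(n)[:,:,::-1]; cv2.imwrite(f"pics/{n}1.png",im)
    print(n,proj(n,[s['tool_pos']]))
im=cv2.imread("pics/scene1.png")[110:250,170:340]
cv2.imwrite("pics/s1z.png",cv2.resize(im,None,fx=4.2,fy=4.2,interpolation=cv2.INTER_CUBIC))
```

```text
{'time': 2.1, 'q': [-0.432, 0.347, 0.487, 1.761, -0.181, 1.079, 0.367], 'joint_vel': [0.268, 0.163, 0.088, -0.203, -0.113, 0.08, 0.128], 'joint_efforts': [-1.527, -55.216, 5.959, -29.418, 0.208, -0.093, -0.16], 'tool_pos': [0.561, -0.014, 0.226], 'tcp_rot': [-1.926, -2.482, 0.001], 'ft_force': [0.093, -0.439, -0.767], 'ft_torque': [-0.092, 0.052, -0.016], 'opening': 0.998}
scene [[253.1215039  157.68329464]]
top [[265.36611224 188.37731307]]
```

View pics/s1z.png

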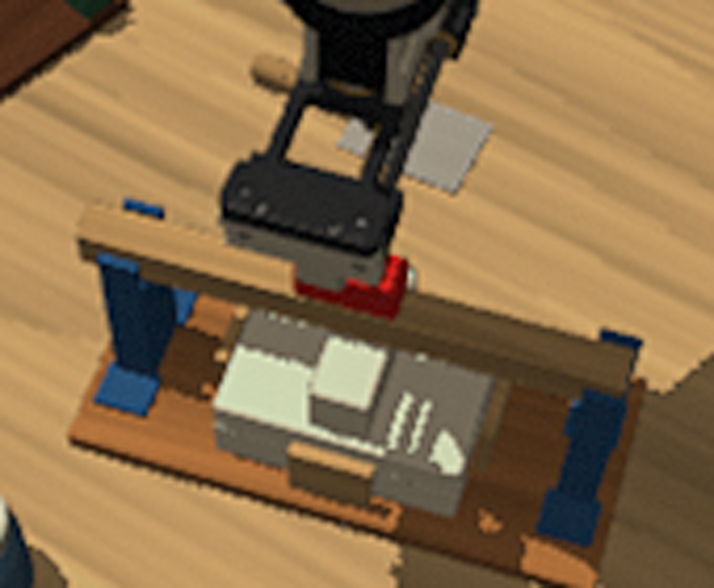

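Call:
step_arm --offset '[[0, 0, 0.008], [0, 0, 0.012], [0, 0, 0.015], [0, 0, 0.015], [0, 0, 0.015], [0, 0, 0.012], [0, 0, 0.008], [0, 0, 0.005], [0, 0, 0], [0, 0, 0]]' --dr '[[0, 0, 0], [0, 0, 0], [0, 0, 0], [0, 0, 0], [0, 0, 0], [0, 0, 0], [0, 0, 0], [0, 0, 0], [0, 0, 0], [0, 0, 0]]' --gripper '[1, 1, 1, 1, 1, 1, 1, 1, 1, 1]'

```text
time: 3.2
tool_pos: [0.5608, -0.0129, 0.1371]
tcp_rot: [1.923, 2.484, 0.001]
ft_force: [-0.7, -0.2, -0.5]
opening: 0.998
```

Run:
```python
from h import *
s=manip.get_state(); print({k:np.round(v,3).tolist() for k,v in s.items()})
for n in("scene","top"):
    im=manip.grab_frame(n)[:,:,::-1]; cv2.imwrite(f"pics/{n}2.png",im)
    print(n,proj(n,[s['tool_pos']]))
im=cv2.imread("pics/scene2.png")[110:250,170:340]
cv2.imwrite("pics/s2z.png",cv2.resize(im,None,fx=4.2,fy=4.2,interpolation=cv2.INTER_CUBIC))
```

```text
{'time': 3.2, 'q': [-0.397, 0.444, 0.448, 1.868, -0.243, 0.883, 0.421], 'joint_vel': [0.002, -0.006, 0.001, -0.006, 0.001, 0.0, -0.0], 'joint_efforts': [-0.087, -57.447, 6.598, -25.699, -0.054, 0.051, 0.012], 'tool_pos': [0.561, -0.013, 0.137], 'tcp_rot': [1.923, 2.484, 0.001], 'ft_force': [-0.677, -0.23, -0.536], 'ft_torque': [-0.062, 0.088, -0.013], 'opening': 0.998}
scene [[252.88994718 180.1582796 ]]
top [[264.90551251 190.54738714]]
```

View pics/s2z.png

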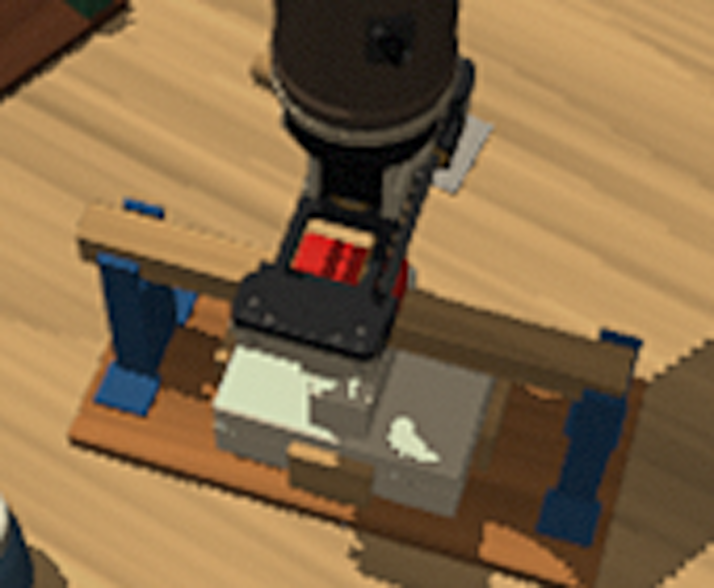

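The block sits between the fingers. I'll close on it and watch the force.

Call:
step_arm --offset '[[0, 0, 0], [0, 0, 0], [0, 0, 0], [0, 0, 0], [0, 0, 0], [0, 0, 0], [0, 0, 0], [0, 0, 0], [0, 0, 0], [0, 0, 0]]' --dr '[[0, 0, 0], [0, 0, 0], [0, 0, 0], [0, 0, 0], [0, 0, 0], [0, 0, 0], [0, 0, 0], [0, 0, 0], [0, 0, 0], [0, 0, 0]]' --gripper '[0.9, 0.8, 0.7, 0.6, 0.5, 0.4, 0.3, 0.15, 0, 0]'

```text
time: 4.3
tool_pos: [0.5605, -0.0129, 0.1367]
tcp_rot: [-1.924, -2.484, -0.0]
ft_force: [0.2, -0.8, -0.0]
opening: 0.279
```

Call:
step_arm --offset '[[0, 0, 0], [0, 0, 0], [0, 0, 0], [0, 0, 0]]' --dr '[[0, 0, 0], [0, 0, 0], [0, 0, 0], [0, 0, 0]]' --gripper '[0, 0, 0, 0]'

```text
time: 4.7
tool_pos: [0.5605, -0.0129, 0.1367]
tcp_rot: [-1.924, -2.484, 0.0]
ft_force: [-0.6, -0.1, -0.0]
opening: 0.284
```

Call:
step_arm --offset '[[0, 0, -0.003], [0, 0, -0.005], [0, 0, -0.005], [0, 0, -0.006], [0, 0, -0.008], [0, 0, -0.01], [0, 0, -0.015], [0, 0, -0.015], [0, 0, -0.01], [0, 0, -0.005]]' --dr '[[0, 0, 0], [0, 0, 0], [0, 0, 0], [0, 0, 0], [0, 0, 0], [0, 0, 0], [0, 0, 0], [0, 0, 0], [0, 0, 0], [0, 0, 0]]' --gripper '[0, 0, 0, 0, 0, 0, 0, 0, 0, 0]'

```text
time: 5.7
tool_pos: [0.561, -0.0129, 0.2201]
tcp_rot: [1.923, 2.483, 0.002]
ft_force: [1.1, 0.4, -3.9]
opening: 0.28
```

Run:
```python
from h import *
s=manip.get_state(); print({k:np.round(v,3).tolist() for k,v in s.items()})
im=manip.grab_frame("scene")[:,:,::-1]; cv2.imwrite(f"pics/scene3.png",cv2.resize(im[60:260,100:366],None,fx=3,fy=3,interpolation=cv2.INTER_CUBIC))
from plan import *
# bar's centre offset from TCP at grasp: keep the bar centred
print(); plan((.477,-.380,.212),1.352,22,p=(.5604,-.0134,.2183),R=down(.253),g=0)
```

```text
{'time': 5.7, 'q': [-0.433, 0.352, 0.485, 1.771, -0.185, 1.062, 0.371], 'joint_vel': [-0.016, -0.034, 0.012, -0.046, 0.025, 0.094, -0.022], 'joint_efforts': [0.039, -55.894, 6.141, -31.034, -0.038, 0.103, -0.008], 'tool_pos': [0.561, -0.013, 0.22], 'tcp_rot': [1.923, 2.483, 0.002], 'ft_force': [1.079, 0.432, -3.876], 'ft_torque': [-0.121, 0.009, 0.006], 'opening': 0.28}

{"offset": [[-0.008, -0.004, 0.0], [-0.01, -0.006, 0.0], [-0.012, -0.007, 0.001], [-0.012, -0.008, 0.0], [-0.014, -0.009, 0.0], [-0.014, -0.012, 0.0], [-0.014, -0.012, 0.001], [-0.015, -0.015, 0.0], [-0.014, -0.015, 0.0], [-0.014, -0.017, 0.001]], "dr": [[0.0, 0.0, -0.028], [0.0, 0.0, -0.033], [0.0, 0.0, -0.039], [0.0, 0.0, -0.044], [0.0, 0.0, -0.048], [0.0, 0.0, -0.053], [0.0, 0.0, -0.056], [0.0, 0.0, -0.059], [0.0, 0.0, -0.062], [0.0, 0.0, -0.063]], "gripper": [0, 0, 0, 0, 0, 0, 0, 0, 0, 0]}
{"offset": [[-0.012, -0.018, 0.0], [-0.011, -0.019, 0.001], [-0.01, -0.019, 0.0], [-0.009, -0.02, 0.0], [-0.007, -0.019, 0.001], [-0.006, -0.018, 0.0], [-0.004, -0.018, 0.0], [-0.003, -0.016, 0.0], [-0.002, -0.015, 0.001], [-0.001, -0.013, 0.0]], "dr": [[0.0, 0.0, -0.065], [0.0, 0.0, -0.064], [0.0, 0.0, -0.063], [0.0, 0.0, -0.062], [0.0, 0.0, -0.059], [0.0, 0.0, -0.056], [0.0, 0.0, -0.053], [0.0, 0.0, -0.048], [0.0, 0.0, -0.044], [0.0, 0.0, -0.039]], "gripper": [0, 0, 0, 0, 0, 0, 0, 0, 0, 0]}
{"offset": [[-0.001, -0.011, 0.0], [0.0, -0.01, 0.0]], "dr": [[0.0, 0.0, -0.033], [0.0, 0.0, -0.028]], "gripper": [0, 0]}
max 0.022045407685048604 0.065 end [ 0.4767 -0.3802  0.2123] [0.343 3.123 0.   ]
```

View pics/scene3.png

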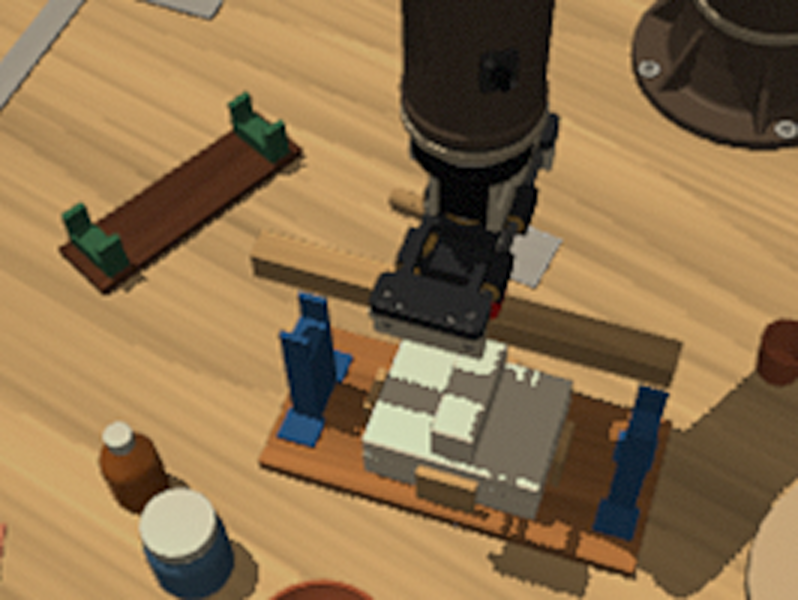

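Call:
step_arm --offset '[[-0.008, -0.004, 0.0], [-0.01, -0.006, 0.0], [-0.012, -0.007, 0.001], [-0.012, -0.008, 0.0], [-0.014, -0.009, 0.0], [-0.014, -0.012, 0.0], [-0.014, -0.012, 0.001], [-0.015, -0.015, 0.0], [-0.014, -0.015, 0.0], [-0.014, -0.017, 0.001]]' --dr '[[0.0, 0.0, -0.028], [0.0, 0.0, -0.033], [0.0, 0.0, -0.039], [0.0, 0.0, -0.044], [0.0, 0.0, -0.048], [0.0, 0.0, -0.053], [0.0, 0.0, -0.056], [0.0, 0.0, -0.059], [0.0, 0.0, -0.062], [0.0, 0.0, -0.063]]' --gripper '[0, 0, 0, 0, 0, 0, 0, 0, 0, 0]'

```text
time: 6.75
tool_pos: [0.5238, -0.1755, 0.2153]
tcp_rot: [-1.266, -2.874, 0.0]
ft_force: [0.4, -0.1, -3.8]
opening: 0.28
```

Call:
step_arm --offset '[[-0.012, -0.018, 0.0], [-0.011, -0.019, 0.001], [-0.01, -0.019, 0.0], [-0.009, -0.02, 0.0], [-0.007, -0.019, 0.001], [-0.006, -0.018, 0.0], [-0.004, -0.018, 0.0], [-0.003, -0.016, 0.0], [-0.002, -0.015, 0.001], [-0.001, -0.013, 0.0]]' --dr '[[0.0, 0.0, -0.065], [0.0, 0.0, -0.064], [0.0, 0.0, -0.063], [0.0, 0.0, -0.062], [0.0, 0.0, -0.059], [0.0, 0.0, -0.056], [0.0, 0.0, -0.053], [0.0, 0.0, -0.048], [0.0, 0.0, -0.044], [0.0, 0.0, -0.039]]' --gripper '[0, 0, 0, 0, 0, 0, 0, 0, 0, 0]'

```text
time: 7.75
tool_pos: [0.4806, -0.3599, 0.2119]
tcp_rot: [-0.436, -3.11, -0.001]
ft_force: [0.6, -0.0, -3.3]
opening: 0.284
```

Call:
step_arm --offset '[[-0.001, -0.011, 0.0], [0.0, -0.01, 0.0], [0, 0, 0], [0, 0, 0], [0, 0, 0]]' --dr '[[0.0, 0.0, -0.033], [0.0, 0.0, -0.028], [0, 0, 0], [0, 0, 0], [0, 0, 0]]' --gripper '[0, 0, 0, 0, 0]'

```text
time: 8.25
tool_pos: [0.4771, -0.3788, 0.2124]
tcp_rot: [-0.343, -3.122, -0.001]
ft_force: [1.0, 0.4, -3.0]
opening: 0.28
```

Run:
```python
from h import *
s=manip.get_state(); print({k:np.round(v,4).tolist() for k,v in s.items()})
for n in("scene","top"):
    im=manip.grab_frame(n)[:,:,::-1]; cv2.imwrite(f"pics/{n}4.png",im)
a=cv2.imread("pics/top4.png")[160:290,300:430];b=cv2.imread("pics/scene4.png")[60:190,90:220]
cv2.imwrite("pics/z4.png",cv2.resize(np.hstack([a,b]),None,fx=3.05,fy=4,interpolation=cv2.INTER_CUBIC))
```

```text
{'time': 8.25, 'q': [0.3479, 0.4285, 0.3379, 1.6524, -0.1567, 1.0882, 2.0827], 'joint_vel': [-0.0051, -0.0047, 0.0004, -0.0004, 0.0011, 0.0016, 0.0039], 'joint_efforts': [0.5912, -64.6997, 5.9078, -31.5868, 0.1236, 0.0424, -0.0076], 'tool_pos': [0.4771, -0.3788, 0.2124], 'tcp_rot': [-0.3427, -3.1225, -0.0012], 'ft_force': [0.9506, 0.3856, -2.9848], 'ft_torque': [0.003, -0.0071, -0.0423], 'opening': 0.2802}
```

View pics/z4.png

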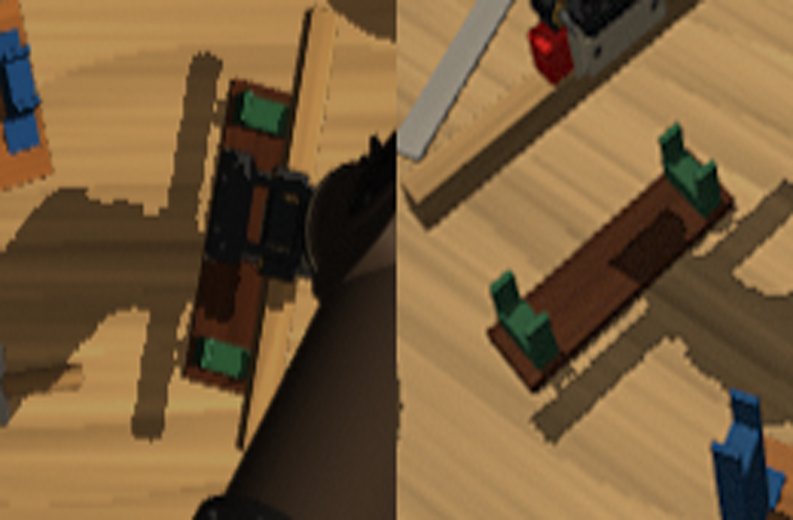

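Call:
step_arm --offset '[[0, 0, 0.006], [0, 0, 0.012], [0, 0, 0.018], [0, 0, 0.02], [0, 0, 0.02], [0, 0, 0.018], [0, 0, 0.012], [0, 0, 0.006], [0, 0, 0], [0, 0, 0]]' --dr '[[0, 0, 0], [0, 0, 0], [0, 0, 0], [0, 0, 0], [0, 0, 0], [0, 0, 0], [0, 0, 0], [0, 0, 0], [0, 0, 0], [0, 0, 0]]' --gripper '[0, 0, 0, 0, 0, 0, 0, 0, 0, 0]'

```text
time: 9.35
tool_pos: [0.4771, -0.38, 0.1012]
tcp_rot: [0.343, 3.122, -0.001]
ft_force: [-0.5, 0.7, -3.0]
opening: 0.279
```

Run:
```python
from h import *
s=manip.get_state(); print({k:np.round(v,4).tolist() for k,v in s.items()})
for n in("scene","top"):
    im=manip.grab_frame(n)[:,:,::-1]; cv2.imwrite(f"pics/{n}5.png",im)
a=cv2.imread("pics/top5.png")[160:290,300:430];b=cv2.imread("pics/scene5.png")[60:190,90:220]
cv2.imwrite("pics/z5.png",cv2.resize(np.hstack([a,b]),None,fx=3.05,fy=4,interpolation=cv2.INTER_CUBIC))
```

```text
{'time': 9.35, 'q': [0.378, 0.5452, 0.3013, 1.7693, -0.2051, 0.8569, 2.1249], 'joint_vel': [-0.0008, -0.011, 0.0017, -0.0069, 0.0002, 0.0016, -0.0], 'joint_efforts': [-0.0478, -68.1639, 6.1163, -26.2069, 0.0502, 0.046, 0.0073], 'tool_pos': [0.4771, -0.38, 0.1012], 'tcp_rot': [0.3431, 3.122, -0.0007], 'ft_force': [-0.477, 0.7015, -3.0027], 'ft_torque': [0.018, -0.0157, 0.0175], 'opening': 0.279}
```

View pics/z5.png

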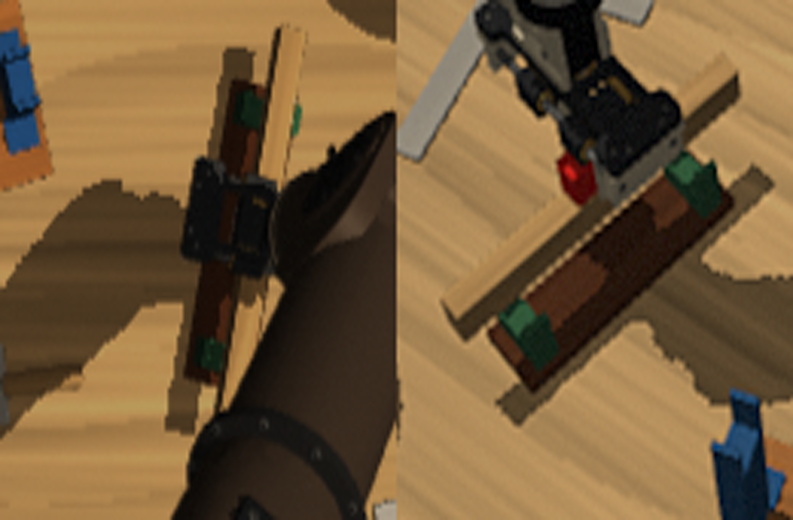

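Run:
```python
from h import *
L=[(.16,.013,.1045),(.16,-.013,.1045),(-.16,.013,.1045),(-.16,-.013,.1045)]
P=place((.4771,-.380,-.219),L)
q=proj("scene",P); print(((q-[90,60]+.5)*[3.05,4]+[396.5,0]).round())
q=proj("top",P); print(((q-[300,160]+.5)*[3.05,4]).round())
# reference: same bar before: what offset bar-centre had along x at the grasp
b=cv2.imread("pics/scene5.png")[60:190,90:230]
cv2.imwrite("pics/z5s.png",cv2.resize(b,None,fx=5,fy=4.6,interpolation=cv2.INTER_CUBIC))
b=cv2.imread("pics/top5.png")[160:290,340:420]
cv2.imwrite("pics/z5t.png",cv2.resize(b,None,fx=5,fy=4.6,interpolation=cv2.INTER_CUBIC))
q=proj("scene",P); print(((q-[90,60]+.5)*[5,4.6]).round())
q=proj("top",P); print(((q-[340,160]+.5)*[5,4.6]).round())
```

```text
[[456. 317.]
 [439. 295.]
 [739.  69.]
 [721.  50.]]
[[283.  29.]
 [309.  36.]
 [217. 441.]
 [243. 448.]]
[[ 98. 365.]
 [ 69. 339.]
 [561.  79.]
 [531.  58.]]
[[264.  33.]
 [306.  42.]
 [156. 507.]
 [198. 516.]]
```

View pics/z5s.png

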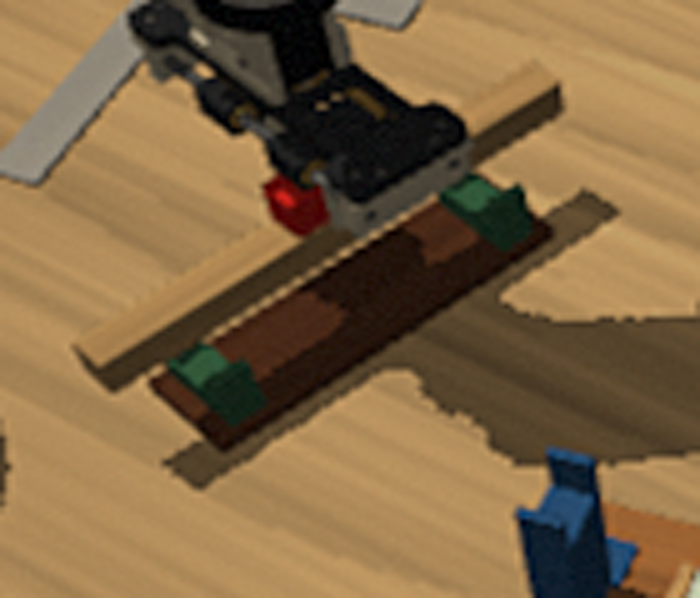

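View pics/z5t.png

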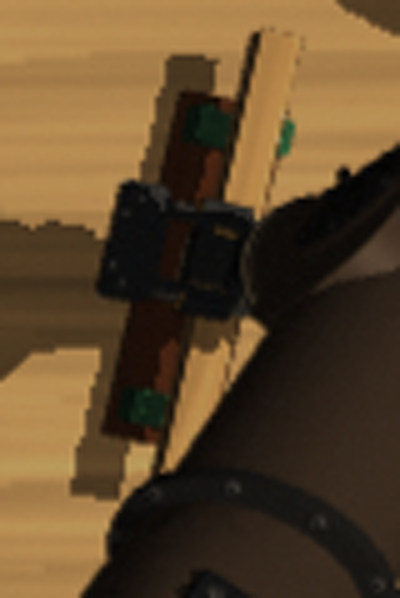

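Call:
step_arm --offset '[[0, 0, 0.008], [0, 0, 0.01], [0, 0, 0.01], [0, 0, 0.007], [0, 0, 0.004], [0, 0, 0.003], [0, 0, 0.001], [0, 0, 0.001], [0, 0, 0], [0, 0, 0]]' --dr '[[0, 0, 0], [0, 0, 0], [0, 0, 0], [0, 0, 0], [0, 0, 0], [0, 0, 0], [0, 0, 0], [0, 0, 0], [0, 0, 0], [0, 0, 0]]' --gripper '[0, 0, 0, 0, 0, 0, 0, 0, 0, 0]'

```text
time: 10.45
tool_pos: [0.477, -0.3798, 0.057]
tcp_rot: [0.343, 3.122, -0.0]
ft_force: [0.6, -0.7, -3.5]
opening: 0.28
```

Call:
step_arm --offset '[[0, 0, 0.001], [0, 0, 0.001], [0, 0, 0.0], [0, 0, 0]]' --dr '[[0, 0, 0], [0, 0, 0], [0, 0, 0], [0, 0, 0]]' --gripper '[0, 0, 0, 0]'

```text
time: 10.85
tool_pos: [0.4769, -0.3798, 0.0548]
tcp_rot: [0.343, 3.123, -0.0]
ft_force: [-0.1, -0.2, -3.5]
opening: 0.28
```

Call:
step_arm --offset '[[0, 0, 0.0005], [0, 0, 0.0005], [0, 0, 0.0]]' --dr '[[0, 0, 0], [0, 0, 0], [0, 0, 0]]' --gripper '[0, 0, 0]'

```text
time: 11.15
tool_pos: [0.4769, -0.3798, 0.0547]
tcp_rot: [0.343, 3.122, 0.0]
ft_force: [-3.4, 2.3, 8.0]
opening: 0.28
```

Run:
```python
from h import *
s=manip.get_state(); print({k:np.round(v,4).tolist() for k,v in s.items()})
im=manip.grab_frame("scene")[:,:,::-1]; cv2.imwrite(f"pics/scene6.png",im)
b=im[60:190,90:230]
cv2.imwrite("pics/z6s.png",cv2.resize(b,None,fx=5,fy=4.6,interpolation=cv2.INTER_CUBIC))
```

```text
{'time': 11.15, 'q': [0.3945, 0.6043, 0.2794, 1.8035, -0.2289, 0.7649, 2.1446], 'joint_vel': [-0.0001, 0.0017, 0.0018, 0.0001, 0.002, 0.0001, 0.0001], 'joint_efforts': [0.061, -65.185, 5.885, -23.4852, 0.0092, -1.3599, -0.0093], 'tool_pos': [0.4769, -0.3798, 0.0547], 'tcp_rot': [0.3432, 3.1222, 0.0002], 'ft_force': [-3.3822, 2.2929, 8.045], 'ft_torque': [0.6149, 0.6269, 0.0478], 'opening': 0.28}
```

View pics/z6s.png

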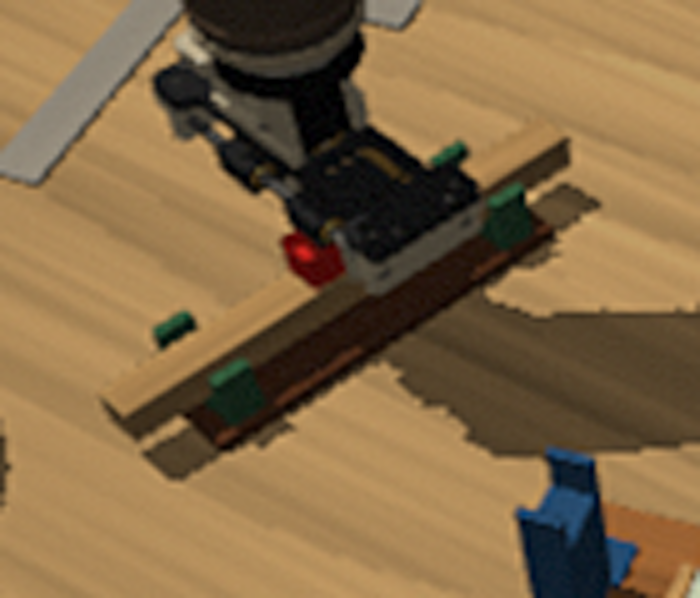

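Call:
step_arm --offset '[[0, 0, -0.0005], [0, 0, 0], [0, 0, 0], [0, 0, 0], [0, 0, 0], [0, 0, 0], [0, 0, 0], [0, 0, 0]]' --dr '[[0, 0, 0], [0, 0, 0], [0, 0, 0], [0, 0, 0], [0, 0, 0], [0, 0, 0], [0, 0, 0], [0, 0, 0]]' --gripper '[0, 0.35, 0.4, 0.5, 0.6, 0.7, 0.7, 0.7]'

```text
time: 12.0
tool_pos: [0.4768, -0.3797, 0.0542]
tcp_rot: [0.343, 3.123, 0.0]
ft_force: [1.2, 0.4, -0.1]
opening: 0.697
```

Call:
step_arm --offset '[[0, 0, -0.005], [0, 0, -0.01], [0, 0, -0.015], [0, 0, -0.02], [0, 0, -0.025], [0, 0, -0.025], [0, 0, -0.02], [0, 0, -0.015], [0, 0, -0.01], [0, 0, 0]]' --dr '[[0, 0, 0], [0, 0, 0], [0, 0, 0], [0, 0, 0], [0, 0, 0], [0, 0, 0], [0, 0, 0], [0, 0, 0], [0, 0, 0], [0, 0, 0]]' --gripper '[0.7, 0.7, 0.7, 0.8, 0.9, 1, 1, 1, 1, 1]'

```text
time: 13.0
tool_pos: [0.4775, -0.3803, 0.2014]
tcp_rot: [0.343, 3.12, -0.002]
ft_force: [0.6, -0.7, -0.7]
opening: 0.997
```

Run:
```python
from plan import *
s=manip.get_state(); print({k:np.round(v,4).tolist() for k,v in s.items()})
plan((.560,-.004,.200),1.824,20)
```

```text
{'time': 13.0, 'q': [0.3501, 0.438, 0.3372, 1.6669, -0.1619, 1.0608, 2.0886], 'joint_vel': [0.0033, 0.0282, -0.008, 0.0356, -0.0044, -0.0288, 0.0042], 'joint_efforts': [-0.2033, -64.0441, 5.5005, -30.2779, 0.1353, 0.5206, -0.0731], 'tool_pos': [0.4775, -0.3803, 0.2014], 'tcp_rot': [0.3428, 3.1198, -0.0022], 'ft_force': [0.5877, -0.7211, -0.6741], 'ft_torque': [0.0009, -0.0363, 0.0163], 'opening': 0.9974}
{"offset": [[0.0, 0.011, 0.0], [0.0, 0.013, 0.0], [0.0, 0.015, 0.0], [-0.001, 0.018, 0.0], [-0.002, 0.019, 0.0], [-0.002, 0.021, 0.0], [-0.002, 0.023, 0.0], [-0.004, 0.023, 0.0], [-0.004, 0.024, 0.0], [-0.005, 0.024, 0.001]], "dr": [[0.0, 0.0, -0.013], [0.0, 0.0, -0.016], [0.0, 0.0, -0.019], [0.0, 0.0, -0.022], [0.0, 0.001, -0.024], [0.0, 0.0, -0.025], [-0.001, 0.0, -0.028], [0.0, 0.0, -0.029], [0.0, 0.0, -0.03], [0.0, 0.0, -0.03]], "gripper": [1.0, 1.0, 1.0, 1.0, 1.0, 1.0, 1.0, 1.0, 1.0, 1.0]}
{"offset": [[-0.005, 0.024, 0.0], [-0.007, 0.024, 0.0], [-0.007, 0.022, 0.0], [-0.007, 0.022, 0.0], [-0.007, 0.02, 0.0], [-0.007, 0.018, 0.0], [-0.007, 0.016, 0.0], [-0.006, 0.014, 0.0], [-0.006, 0.012, 0.0], [-0.004, 0.01, 0.0]], "dr": [[0.0, 0.001, -0.03], [0.0, 0.0, -0.03], [0.0, 0.0, -0.029], [0.0, 0.0, -0.028], [0.0, 0.0, -0.025], [-0.001, 0.0, -0.024], [0.0, 0.001, -0.022], [0.0, 0.0, -0.019], [0.0, 0.0, -0.016], [0.0, 0.0, -0.013]], "gripper": [1.0, 1.0, 1.0, 1.0, 1.0, 1.0, 1.0, 1.0, 1.0, 1.0]}
max 0.025 0.03001666203960727 end [ 0.5594 -0.0037  0.2002] [ 0.397 -3.116 -0.   ]
```

Call:
step_arm --offset '[[0.0, 0.011, 0.0], [0.0, 0.013, 0.0], [0.0, 0.015, 0.0], [-0.001, 0.018, 0.0], [-0.002, 0.019, 0.0], [-0.002, 0.021, 0.0], [-0.002, 0.023, 0.0], [-0.004, 0.023, 0.0], [-0.004, 0.024, 0.0], [-0.005, 0.024, 0.001]]' --dr '[[0.0, 0.0, -0.013], [0.0, 0.0, -0.016], [0.0, 0.0, -0.019], [0.0, 0.0, -0.022], [0.0, 0.0, -0.024], [0.0, 0.0, -0.025], [0.0, 0.0, -0.028], [0.0, 0.0, -0.029], [0.0, 0.0, -0.03], [0.0, 0.0, -0.03]]' --gripper '[1, 1, 1, 1, 1, 1, 1, 1, 1, 1]'

```text
time: 14.0
tool_pos: [0.5188, -0.1894, 0.1984]
tcp_rot: [-0.032, 3.141, 0.0]
ft_force: [-0.0, -0.8, -0.2]
opening: 1.0
```

Call:
step_arm --offset '[[-0.005, 0.024, 0.0], [-0.007, 0.024, 0.0], [-0.007, 0.022, 0.0], [-0.007, 0.022, 0.0], [-0.007, 0.02, 0.0], [-0.007, 0.018, 0.0], [-0.007, 0.016, 0.0], [-0.006, 0.014, 0.0], [-0.006, 0.012, 0.0], [-0.004, 0.01, 0.0]]' --dr '[[0.0, 0.0, -0.03], [0.0, 0.0, -0.03], [0.0, 0.0, -0.029], [0.0, 0.0, -0.028], [0.0, 0.0, -0.025], [0.0, 0.0, -0.024], [0.0, 0.0, -0.022], [0.0, 0.0, -0.019], [0.0, 0.0, -0.016], [0.0, 0.0, -0.013]]' --gripper '[1, 1, 1, 1, 1, 1, 1, 1, 1, 1]'

```text
time: 15.0
tool_pos: [0.559, -0.0021, 0.1982]
tcp_rot: [-0.398, 3.116, -0.0]
ft_force: [0.5, -1.5, -0.8]
opening: 0.999
```

Call:
step_arm --offset '[[0, 0, 0], [0, 0, 0]]' --dr '[[0, 0, 0], [0, 0, 0]]' --gripper '[1, 1]'

```text
time: 15.2
tool_pos: [0.5587, -0.0036, 0.1982]
tcp_rot: [0.396, -3.116, 0.001]
ft_force: [-0.2, -1.2, 1.0]
opening: 0.995
```

Run:
```python
from h import *
from plan import *
s=manip.get_state(); print({k:np.round(v,4).tolist() for k,v in s.items()})
for n in("scene","top"):
    im=manip.grab_frame(n)[:,:,::-1]; cv2.imwrite(f"pics/{n}7.png",im)
a=cv2.imread("pics/top7.png")[150:280,200:420];b=cv2.imread("pics/scene7.png")[60:260,90:350]
cv2.imwrite("pics/z7t.png",cv2.resize(a,None,fx=3.6,fy=3.6,interpolation=cv2.INTER_CUBIC))
cv2.imwrite("pics/z7s.png",cv2.resize(b,None,fx=3,fy=3,interpolation=cv2.INTER_CUBIC))
```

```text
{'time': 15.2, 'q': [-0.1812, 0.3523, 0.1218, 1.7825, -0.049, 1.0099, 1.7828], 'joint_vel': [0.0118, -0.003, 0.0088, 0.0035, 0.0002, -0.0009, 0.0006], 'joint_efforts': [-1.1014, -57.6258, 1.2253, -29.4908, -0.0673, 0.0526, -0.0303], 'tool_pos': [0.5587, -0.0036, 0.1982], 'tcp_rot': [0.3957, -3.1163, 0.0006], 'ft_force': [-0.2356, -1.1651, 1.0158], 'ft_torque': [0.0214, 0.0594, 0.0221], 'opening': 0.9951}
```

View pics/z7t.png

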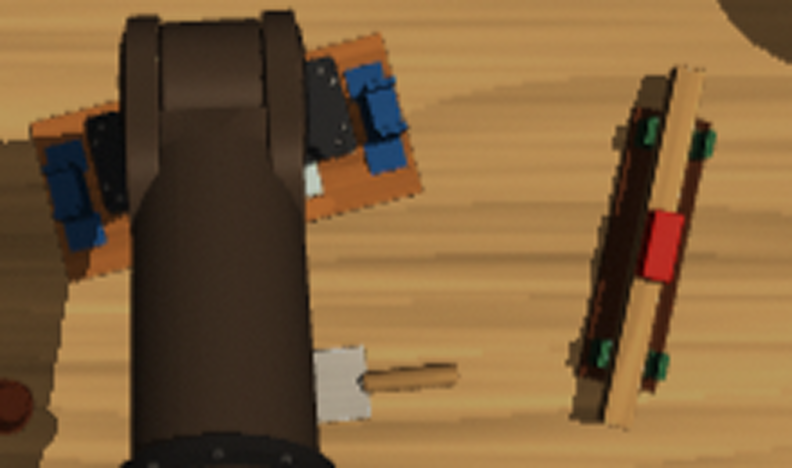

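View pics/z7s.png

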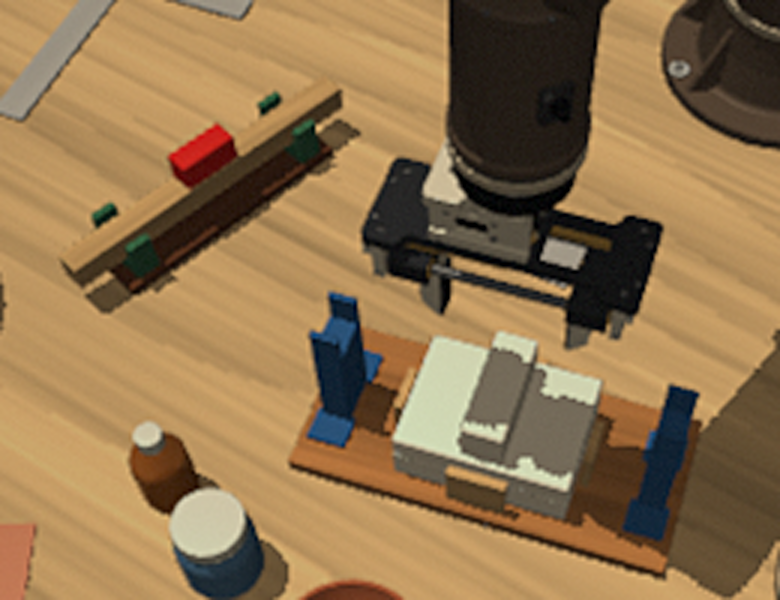

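Call:
step_arm --offset '[[-0.001, 0, 0.01], [0, 0, 0.015], [0, 0, 0.02], [0, 0, 0.02], [0, 0, 0.02], [0, 0, 0.014], [0, 0, 0.01], [0, 0, 0.007], [0, 0, 0.003], [0, 0, 0]]' --dr '[[0, 0, 0], [0, 0, 0], [0, 0, 0], [0, 0, 0], [0, 0, 0], [0, 0, 0], [0, 0, 0], [0, 0, 0], [0, 0, 0], [0, 0, 0]]' --gripper '[1, 1, 1, 1, 1, 1, 1, 1, 1, 1]'

```text
time: 16.3
tool_pos: [0.5597, -0.0029, 0.0791]
tcp_rot: [0.396, -3.116, 0.0]
ft_force: [0.3, 0.3, 0.1]
opening: 0.997
```

Call:
step_arm --offset '[[0, 0, 0], [0, 0, 0], [0, 0, 0], [0, 0, 0], [0, 0, 0], [0, 0, 0], [0, 0, 0], [0, 0, 0], [0, 0, 0], [0, 0, 0]]' --dr '[[0, 0, 0], [0, 0, 0], [0, 0, 0], [0, 0, 0], [0, 0, 0], [0, 0, 0], [0, 0, 0], [0, 0, 0], [0, 0, 0], [0, 0, 0]]' --gripper '[1, 0.9, 0.8, 0.7, 0.6, 0.55, 0.5, 0.45, 0.4, 0.35]'

```text
time: 17.3
tool_pos: [0.5598, -0.0033, 0.0792]
tcp_rot: [-0.396, 3.117, -0.001]
ft_force: [0.3, -2.5, 0.1]
opening: 0.386
```

Call:
step_arm --offset '[[0, 0, 0], [0, 0, 0], [0, 0, 0], [0, 0, 0]]' --dr '[[0, 0, 0], [0, 0, 0], [0, 0, 0], [0, 0, 0]]' --gripper '[0.2, 0, 0, 0]'

```text
time: 17.7
tool_pos: [0.5597, -0.0029, 0.0792]
tcp_rot: [-0.397, 3.116, -0.0]
ft_force: [0.4, -2.8, -1.2]
opening: 0.389
```

Call:
step_arm --offset '[[0, 0, -0.002], [0, 0, -0.003], [0, 0, -0.004], [0, 0, -0.006], [0, 0, -0.009], [0, 0, -0.011], [0, 0, -0.013], [0, 0, -0.015], [0, 0, -0.016], [0, 0, -0.016]]' --dr '[[0, 0, 0], [0, 0, 0], [0, 0, 0], [0, 0, 0], [0, 0, 0], [0, 0, 0], [0, 0, 0], [0, 0, 0], [0, 0, 0], [0, 0, 0]]' --gripper '[0, 0, 0, 0, 0, 0, 0, 0, 0, 0]'

```text
time: 18.7
tool_pos: [0.5598, -0.0028, 0.176]
tcp_rot: [-0.396, 3.116, 0.0]
ft_force: [0.4, 0.2, -5.3]
opening: 0.39
```

Call:
step_arm --offset '[[0, 0, -0.015], [0, 0, -0.012], [0, 0, -0.008], [0, 0, -0.004], [0, 0, 0]]' --dr '[[0, 0, 0], [0, 0, 0], [0, 0, 0], [0, 0, 0], [0, 0, 0]]' --gripper '[0, 0, 0, 0, 0]'

```text
time: 19.2
tool_pos: [0.5598, -0.0028, 0.2136]
tcp_rot: [-0.397, 3.116, 0.0]
ft_force: [0.5, -0.2, -5.4]
opening: 0.389
```

Run:
```python
from h import *
from plan import *
s=manip.get_state(); print({k:np.round(v,4).tolist() for k,v in s.items()})
im=manip.grab_frame("scene")[:,:,::-1]; cv2.imwrite("pics/scene8.png",im)
cv2.imwrite("pics/z8s.png",cv2.resize(im[60:260,90:350],None,fx=3,fy=3,interpolation=cv2.INTER_CUBIC))
plan((.4945,.364,.205),1.824,22,g=0)
```

```text
{'time': 19.2, 'q': [-0.184, 0.339, 0.1239, 1.7605, -0.0476, 1.0445, 1.7809], 'joint_vel': [0.0017, 0.0122, -0.0022, 0.017, -0.0009, -0.0138, 0.0002], 'joint_efforts': [-0.0156, -61.1077, 2.0726, -32.2241, 0.0703, 0.3057, -0.0118], 'tool_pos': [0.5598, -0.0028, 0.2136], 'tcp_rot': [-0.3966, 3.1159, 0.0], 'ft_force': [0.5399, -0.1526, -5.4181], 'ft_torque': [0.0551, -0.0096, 0.0573], 'opening': 0.3889}
{"offset": [[-0.001, 0.009, 0.0], [-0.001, 0.012, 0.0], [-0.001, 0.013, 0.001], [-0.001, 0.015, 0.0], [-0.001, 0.016, 0.0], [-0.001, 0.018, 0.001], [-0.002, 0.019, 0.0], [-0.001, 0.02, 0.001], [-0.002, 0.021, 0.0], [-0.002, 0.021, 0.001]], "dr": [[0.0, 0.0, 0.0], [0.0, 0.0, 0.0], [0.0, 0.0, 0.0], [0.0, 0.0, 0.0], [0.0, 0.0, 0.0], [0.0, 0.0, 0.0], [0.0, 0.0, 0.0], [0.0, 0.0, 0.0], [0.0, 0.0, 0.0], [0.0, 0.0, 0.0]], "gripper": [0, 0, 0, 0, 0, 0, 0, 0, 0, 0]}
{"offset": [[-0.001, 0.022, 0.0], [-0.002, 0.021, 0.0], [-0.002, 0.022, 0.001], [-0.001, 0.021, 0.0], [-0.002, 0.02, 0.001], [-0.001, 0.019, 0.0], [-0.002, 0.018, 0.001], [-0.001, 0.016, 0.0], [-0.001, 0.015, 0.0], [-0.001, 0.013, 0.001]], "dr": [[0.0, 0.0, 0.0], [0.0, 0.0, 0.0], [0.0, 0.0, 0.0], [0.0, 0.0, 0.0], [0.0, 0.0, 0.0], [0.0, 0.0, 0.0], [0.0, 0.0, 0.0], [0.0, 0.0, 0.0], [0.0, 0.0, 0.0], [0.0, 0.0, 0.0]], "gripper": [0, 0, 0, 0, 0, 0, 0, 0, 0, 0]}
{"offset": [[-0.001, 0.011, 0.0], [-0.001, 0.009, 0.0]], "dr": [[0.0, 0.0, 0.0], [0.0, 0.0, 0.0]], "gripper": [0, 0]}
max 0.02211334438749598 0.0 end [0.4947 0.3636 0.2051] [ 0.397 -3.116 -0.   ]
```

View pics/z8s.png

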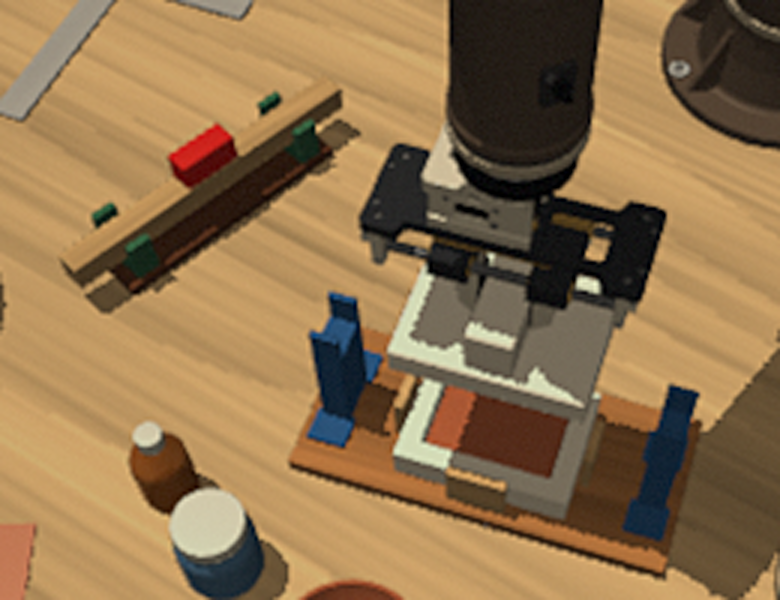

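Call:
step_arm --offset '[[-0.001, 0.009, 0.0], [-0.001, 0.012, 0.0], [-0.001, 0.013, 0.0], [-0.001, 0.015, 0.0], [-0.001, 0.016, 0.0], [-0.001, 0.018, 0.001], [-0.002, 0.019, 0.0], [-0.001, 0.02, 0.001], [-0.002, 0.021, 0.0], [-0.002, 0.021, 0.001]]' --dr '[[0, 0, 0], [0, 0, 0], [0, 0, 0], [0, 0, 0], [0, 0, 0], [0, 0, 0], [0, 0, 0], [0, 0, 0], [0, 0, 0], [0, 0, 0]]' --gripper '[0, 0, 0, 0, 0, 0, 0, 0, 0, 0]'

```text
time: 20.25
tool_pos: [0.5305, 0.1614, 0.2102]
tcp_rot: [0.398, -3.116, -0.001]
ft_force: [-0.2, 0.2, -5.3]
opening: 0.393
```

Call:
step_arm --offset '[[-0.001, 0.022, 0.0], [-0.002, 0.021, 0.0], [-0.002, 0.022, 0.001], [-0.001, 0.021, 0.0], [-0.002, 0.02, 0.001], [-0.001, 0.019, 0.0], [-0.002, 0.018, 0.001], [-0.001, 0.016, 0.0], [-0.001, 0.015, 0.0], [-0.001, 0.013, 0.001]]' --dr '[[0, 0, 0], [0, 0, 0], [0, 0, 0], [0, 0, 0], [0, 0, 0], [0, 0, 0], [0, 0, 0], [0, 0, 0], [0, 0, 0], [0, 0, 0]]' --gripper '[0, 0, 0, 0, 0, 0, 0, 0, 0, 0]'

```text
time: 21.25
tool_pos: [0.4976, 0.3451, 0.2063]
tcp_rot: [-0.397, 3.116, 0.0]
ft_force: [0.6, -0.2, -4.5]
opening: 0.387
```

Call:
step_arm --offset '[[-0.001, 0.011, 0], [-0.001, 0.009, 0], [0, 0, 0.005], [0, 0, 0.01], [0, 0, 0.015], [0, 0, 0.02], [0, 0, 0.02], [0, 0, 0.015], [0, 0, 0.01], [0, 0, 0.005]]' --dr '[[0, 0, 0], [0, 0, 0], [0, 0, 0], [0, 0, 0], [0, 0, 0], [0, 0, 0], [0, 0, 0], [0, 0, 0], [0, 0, 0], [0, 0, 0]]' --gripper '[0, 0, 0, 0, 0, 0, 0, 0, 0, 0]'

```text
time: 22.25
tool_pos: [0.4947, 0.3625, 0.1049]
tcp_rot: [0.395, -3.115, 0.002]
ft_force: [0.4, 0.0, -5.8]
opening: 0.387
```

Call:
step_arm --offset '[[0, 0, 0], [0, 0, 0]]' --dr '[[0, 0, 0], [0, 0, 0]]' --gripper '[0, 0]'

```text
time: 22.45
tool_pos: [0.4953, 0.3637, 0.1068]
tcp_rot: [-0.396, 3.116, 0.001]
ft_force: [-0.5, 1.5, -5.4]
opening: 0.39
```

Run:
```python
from h import *
s=manip.get_state(); print({k:np.round(v,4).tolist() for k,v in s.items()})
im=manip.grab_frame("scene")[:,:,::-1]; cv2.imwrite("pics/scene9.png",im)
cv2.imwrite("pics/z9s.png",cv2.resize(im[130:330,260:512],None,fx=3,fy=3,interpolation=cv2.INTER_CUBIC))
im=manip.grab_frame("top")[:,:,::-1]; cv2.imwrite("pics/top9.png",im)
cv2.imwrite("pics/z9t.png",cv2.resize(im[150:300,80:230],None,fx=4,fy=4,interpolation=cv2.INTER_CUBIC))
# slab predicted underside z
z=s['tool_pos'][2]-.0342
P=place((*s['tool_pos'][:2],1.824),[(a,b,z+.025) for a in(-.075,.075) for b in (-.055,.055)])
print(((proj("scene",P)-[260,130]+.5)*3).round(),((proj("top",P)-[80,150]+.5)*4).round())
```

```text
{'time': 22.45, 'q': [-0.7222, 0.5345, 0.0026, 1.7339, -0.0017, 0.8722, 1.1048], 'joint_vel': [-0.0027, -0.0068, -0.0009, -0.0045, -0.0026, -0.0002, -0.0022], 'joint_efforts': [0.0892, -71.5729, 0.9164, -27.7811, 0.0191, 0.0997, 0.0011], 'tool_pos': [0.4953, 0.3637, 0.1068], 'tcp_rot': [-0.3961, 3.1157, 0.0007], 'ft_force': [-0.4827, 1.4944, -5.4196], 'ft_torque': [0.0026, 0.1003, -0.0271], 'opening': 0.3904}
[[341. 384.]
 [362. 257.]
 [549. 444.]
 [559. 312.]] [[331. 159.]
 [365. 297.]
 [144. 207.]
 [176. 345.]]
```

View pics/z9s.png

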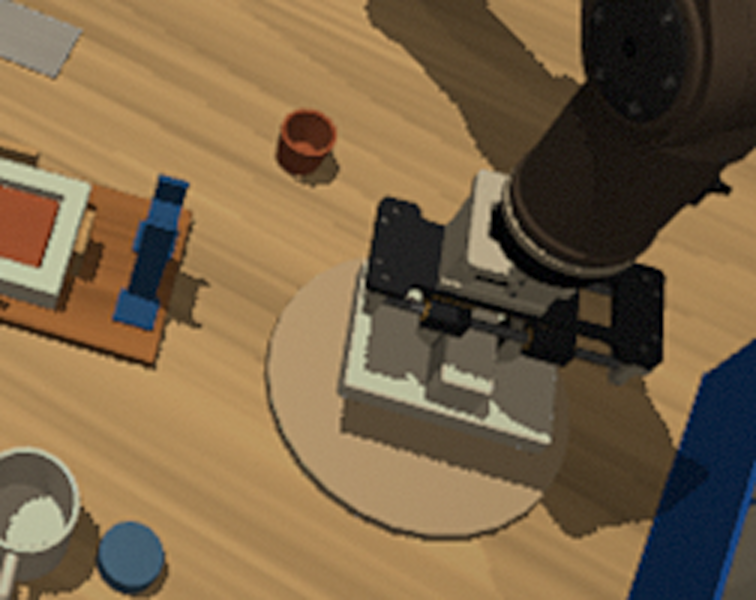

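View pics/z9t.png

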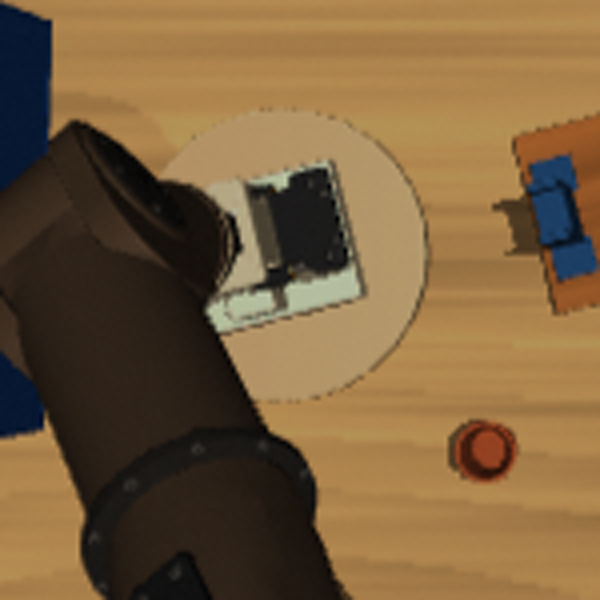

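Call:
step_arm --offset '[[0, 0, 0.006], [0, 0, 0.011], [0, 0, 0.013], [0, 0, 0.01], [0, 0, 0.006], [0, 0, 0.003], [0, 0, 0.002], [0, 0, 0.001], [0, 0, 0], [0, 0, 0]]' --dr '[[0, 0, 0], [0, 0, 0], [0, 0, 0], [0, 0, 0], [0, 0, 0], [0, 0, 0], [0, 0, 0], [0, 0, 0], [0, 0, 0], [0, 0, 0]]' --gripper '[0, 0, 0, 0, 0, 0, 0, 0, 0, 0]'

```text
time: 23.55
tool_pos: [0.4951, 0.3638, 0.0546]
tcp_rot: [-0.396, 3.116, 0.001]
ft_force: [-0.2, -0.6, -4.0]
opening: 0.395
```

Call:
step_arm --offset '[[0, 0, 0.001], [0, 0, 0.001], [0, 0, 0], [0, 0, 0]]' --dr '[[0, 0, 0], [0, 0, 0], [0, 0, 0], [0, 0, 0]]' --gripper '[0, 0, 0, 0]'

```text
time: 23.95
tool_pos: [0.4949, 0.3636, 0.0522]
tcp_rot: [0.397, -3.116, 0.0]
ft_force: [-0.1, -0.3, -5.0]
opening: 0.393
```

Call:
step_arm --offset '[[0, 0, 0.001], [0, 0, 0], [0, 0, 0.0005], [0, 0, 0], [0, 0, 0]]' --dr '[[0, 0, 0], [0, 0, 0], [0, 0, 0], [0, 0, 0], [0, 0, 0]]' --gripper '[0, 0, 0, 0, 0]'

```text
time: 24.45
tool_pos: [0.4949, 0.3636, 0.0507]
tcp_rot: [-0.397, 3.116, 0.0]
ft_force: [0.3, -0.0, -5.1]
opening: 0.391
```

Call:
step_arm --offset '[[0, 0, 0.0005], [0, 0, 0], [0, 0, 0.0005], [0, 0, 0], [0, 0, 0]]' --dr '[[0, 0, 0], [0, 0, 0], [0, 0, 0], [0, 0, 0], [0, 0, 0]]' --gripper '[0, 0, 0, 0, 0]'

```text
time: 24.95
tool_pos: [0.4949, 0.3637, 0.0502]
tcp_rot: [-0.396, 3.116, 0.0]
ft_force: [-2.3, -1.7, 4.0]
opening: 0.389
```

Contact: the weight is on the bat and the net force is about 9 N. I'll release, retreat straight up, then look.

Call:
step_arm --offset '[[0, 0, -0.0003], [0, 0, 0], [0, 0, 0], [0, 0, 0], [0, 0, 0], [0, 0, 0], [0, 0, 0], [0, 0, 0]]' --dr '[[0, 0, 0], [0, 0, 0], [0, 0, 0], [0, 0, 0], [0, 0, 0], [0, 0, 0], [0, 0, 0], [0, 0, 0]]' --gripper '[0, 0.45, 0.5, 0.6, 0.7, 0.8, 0.9, 0.9]'

```text
time: 25.75
tool_pos: [0.4949, 0.3637, 0.05]
tcp_rot: [-0.397, 3.116, 0.0]
ft_force: [-0.6, 0.4, -0.0]
opening: 0.87
```

Call:
step_arm --offset '[[0, 0, -0.005], [0, 0, -0.01], [0, 0, -0.015], [0, 0, -0.02], [0, 0, -0.025], [0, 0, -0.03], [0, 0, -0.03], [0, 0, -0.025], [0, 0, -0.015], [0, 0, -0.008]]' --dr '[[0, 0, 0], [0, 0, 0], [0, 0, 0], [0, 0, 0], [0, 0, 0], [0, 0, 0], [0, 0, 0], [0, 0, 0], [0, 0, 0], [0, 0, 0]]' --gripper '[0.9, 0.9, 0.9, 0.9, 0.9, 0.9, 0.9, 0.9, 0.9, 0.9]'

```text
time: 26.75
tool_pos: [0.4955, 0.3641, 0.2362]
tcp_rot: [-0.396, 3.113, 0.003]
ft_force: [-0.5, 0.2, -0.7]
opening: 0.902
```

Run:
```python
from h import *
s=manip.get_state(); print({k:np.round(v,4).tolist() for k,v in s.items()})
for n in("scene","top"):
    im=manip.grab_frame(n)[:,:,::-1]; cv2.imwrite(f"pics/{n}10.png",im); cv2.imwrite(f"pics/{n}10b.png",cv2.resize(im,(800,600),interpolation=cv2.INTER_CUBIC))
```

```text
{'time': 26.75, 'q': [-0.7287, 0.4088, 0.0115, 1.5892, -0.005, 1.1397, 1.1079], 'joint_vel': [-0.0058, -0.0369, 0.0038, -0.0794, -0.0016, 0.1483, 0.0005], 'joint_efforts': [0.018, -65.0086, 0.754, -31.5235, 0.0086, 0.0621, 0.0001], 'tool_pos': [0.4955, 0.3641, 0.2362], 'tcp_rot': [-0.396, 3.1133, 0.0034], 'ft_force': [-0.5058, 0.1529, -0.6945], 'ft_torque': [0.034, 0.0117, -0.0033], 'opening': 0.902}
```

View pics/scene10b.png

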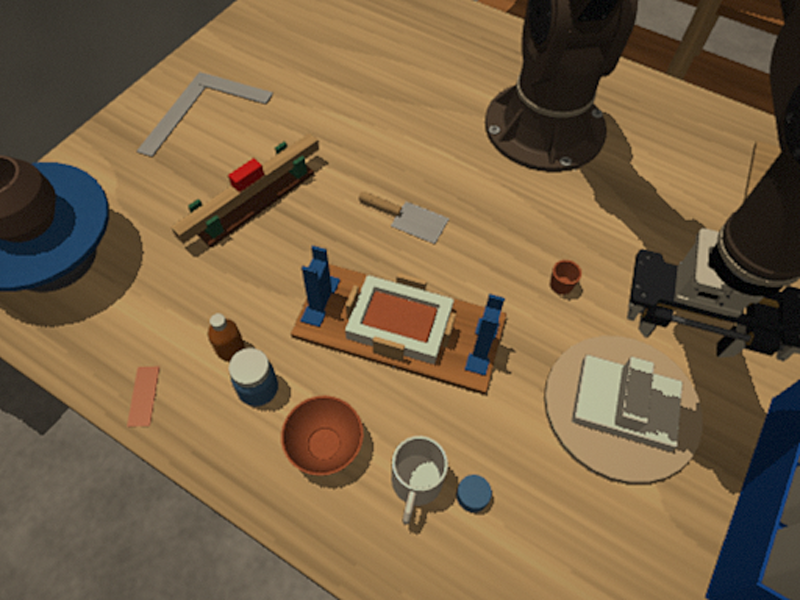

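View pics/top10b.png

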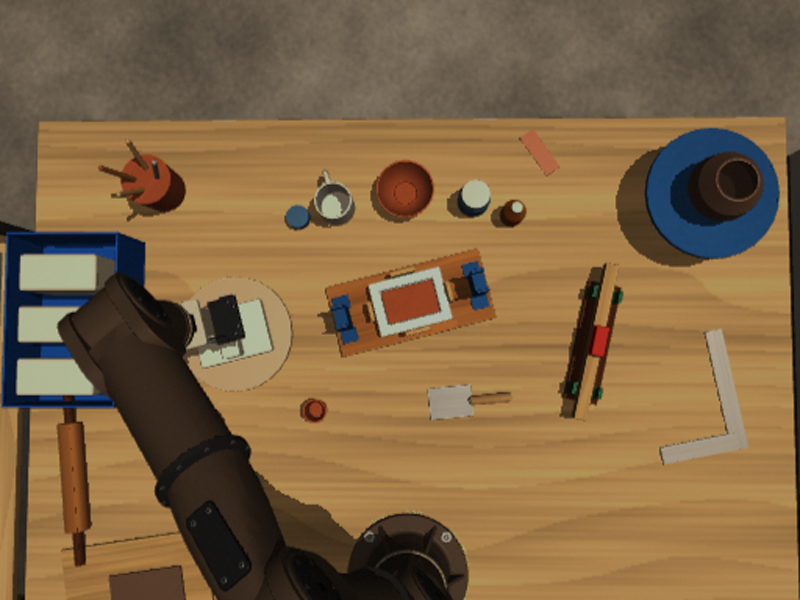

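Run:
```python
from h import *
b=cv2.imread("pics/scene10.png"); cv2.imwrite("pics/z10.png",cv2.resize(b[205:315,340:460],None,fx=6,fy=5.4,interpolation=cv2.INTER_CUBIC))
P=place((.4945,.3637,1.824),[(a,c,.041) for a in(-.075,.075) for c in (-.055,.055)])
print(((proj("scene",P)-[340,205]+.5)*[6,5.4]).round())
a=cv2.imread("pics/scene0.png").astype(int); 
d=np.abs(a-b).max(2)
for n,(u,v) in dict(jar=(162,240),mug=(268,300),bowl=(206,280),bottle=(143,215),cup=(362,177),tile=(303,315),spat=(258,138)).items(): print(n,d[v-12:v+12,u-12:u+12].max())
```

```text
[[162. 333.]
 [205. 114.]
 [556. 438.]
 [578. 208.]]
jar 14
mug 8
bowl 9
bottle 12
cup 10
tile 8
spat 7
```

View pics/z10.png

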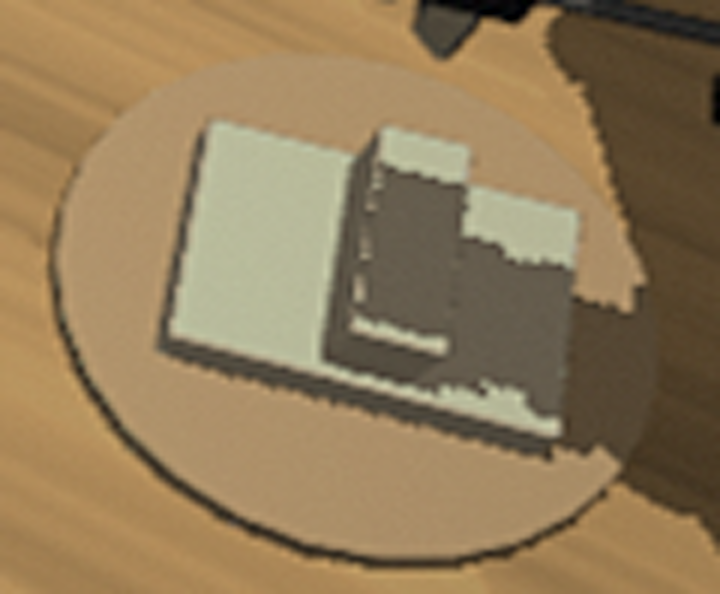

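Call:
step_arm --offset '[[0, 0, 0], [0, 0, 0], [0, 0, 0]]' --dr '[[0, 0, 0], [0, 0, 0], [0, 0, 0]]' --gripper '[0.9, 0.9, 0.9]'

```text
time: 27.15
tool_pos: [0.4945, 0.3633, 0.2321]
tcp_rot: [0.396, -3.115, 0.001]
ft_force: [-0.2, 0.2, 1.0]
opening: 0.903
```

```bash
python3 -c "
from rig import manip
print(manip.job_done(), manip.get_state()['time'])"
```

```text
the job is handed in; nothing more can be done
the job is handed in; nothing more can be done
```

The press mould is open and the job is handed in, at about 27 s of the 67 s allowed.

- **Locking bar:** I lifted it level, straight up out of both brackets, and lowered it into the two green cradles. I let go once contact was felt, at about 11 N, with the tool height matching a seated bar. The last pictures show it lying in both cradles.
- **Upper half:** I lifted it off upright and set it the same way up on the drying bat, again releasing after contact, at about 9 N. The last scene picture puts the slab within about one pixel (about 3 mm) of my estimate of the bat's centre.
- **Bystanders:** comparing the scene camera's first and last pictures shows no visible movement of the jar, mug, bowl, bottle, cup, tile or spatula.
- **Robot:** the gripper is open and stands about 0.15 m above the upper half's slab, touching nothing.

The two cameras disagreed by about 2–3 mm throughout, in line with their stated calibration error. I used values in between, and no check failed.

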